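Fill the gift box and offer the nut cluster with the tongs

ROBOT

A 6-joint arm with a two-finger parallel gripper is mounted at the origin on the work surface. World frame = base frame: x ahead of the robot, y to its left, z up, the work surface at z = 0. Lengths are in m, angles in rad, forces in N, time in s.
With the tool pointing down it reaches from about 0.25 to 0.775 m from the base axis. Payload 8.9 kg.
Tool frame: the origin (TCP) lies at the very end of the fingers, on their centre line; the grasp point (between the pads) lies 19 mm behind it; z points along the fingers, y is the direction in which the jaws open and shut (so a half turn about z gives the same grasp; the last joint's range is limited). The gripper opens to 85 mm and grips with 20 to 120 N. Pads are 22 mm wide; open, the fingers measure 114 mm over their backs; the gripper's body (76 mm by 85 mm) begins 54 mm behind the grasp point. The pads swing forward as they close: fully open they stand 13 mm farther back than shut.
Start: joints at [-1.329, 0.291, -0.153, 1.127, 0, 1.431], TCP at [0.195, -0.487, 0.209] pointing down, gripper open.
Joint ranges: [-2.52, 2.52], [-0.91, 1.74], [-1.3, 1.37], [-1.96, 2.02], [-1.52, 1.47], [-3.14, 3.14]. Speed limits (rad/s): [2.22, 2.22, 2.79, 3.14, 3.14, 3.14].

INTERFACE

Orientations are given as a unit quaternion [w, x, y, z].
In Python, from cell import env, viewer gives the robot as it stands.
- The arm moves only by the tool step_arm, never from a script. Its arguments are lists of equal length, an entry for each row: "linear": the shift along the tool's x, y, z in m, a list of three; "turn": the turn, a rotation vector about the tool's x, y, z in rad, a list of three; "gripper": the closure in counts, from 0 (fully open) to 255 (shut). A call has 1 to 10 rows; each row is the pose to reach, as a shift and turn from the pose commanded when the call began, along the tool's axes at that moment; what a row does not reach only later rows make up. A row lasts 1/10 s, in which the tool goes at most 50 mm and 8.59 degrees, less where a joint would pass 70% of its speed; a pose out of reach is approached as far as the arm can. A call with a gripper value outside its range is refused whole. The fingers move at their own pace and stop on an object; the grip force is fixed at half the most. Time passes only in rows, so rows that repeat a pose let the fingers close. It gives the time, the measured TCP pose, the force and the opening at its end, in the units of the state.
- env.read_state(): the state, without advancing time (a new reading comes with each control period).
- viewer.snapshot(name): name is "scene" or "top" or "wrist"; returns a dict with "img" (400x640x3 uint8, blue, green, red), "fx", "fy", "cx", "cy" (pixels), "distortion" ([k1, k2, p1, p2, k3] as OpenCV has them; the pictures are not rectified), "R" (3x3) and "t" (3): a world point X has camera coordinates R X + t; the wrist camera has in their place "T_tool_cam" (4x4, takes a point from camera to tool coordinates, whose origin is the TCP and whose axes are the flange's). Camera axes: x right, y down, z forward; pixel columns grow to the right and rows downward; lengths in m; the calibration is good to about 2 mm. A picture is of the moment at which its call begins: read the wrist's pose just before it. There is no depth.
- env.close_job(): hands the job in, once; it reports no verdict.
The state is a dict: "time": time; "joint_pos": joint angles; "dq": joint speeds; "tau": joint torques, N m; "tcp_pos": TCP position; "tcp_rot": TCP orientation; "contact_force": force on the tool from outside, world axes, zero at the start; "wrist_torque": the same for the moment, N m; "grip_width": opening from 0.0 (shut) to 1.0 (fully open).
Only numpy, scipy, OpenCV 4.12 (cv2) and the standard library are available. Lean on these libraries where they do the work, as an engineer would, in place of code of your own. Each camera call takes 0.05 s, during which the arm holds its last target.

TASK

First put the two gold-foil pralines into the gift box, one in each end pocket of the empty row, and leave the green one where it is. Then take the kitchen tongs off their rest by the black grip pads, close them on the unwrapped nut cluster and finish while holding it still in the tongs over the empty middle pocket, about 12 cm above the table, without letting go. Touch the cluster only with the tongs and do not disturb the other things on the counter.

Things in the scene. Friction and masses are not known exactly. Their poses are not given: they have to be found in the camera images.
- gold_a_center (a point): centre (half-way up) of a gold-foil praline: a short upright round shape with a flat foot, 30 mm across and 26 mm high, 18 g, loose on the marble bar, so this point is 13 mm above the bar's top, 35 mm above the table.
- gold_b_center (a point): centre of the second gold-foil praline, same size and make.
- green_center (a point): centre of the green-foil praline of the same size, on the same bar; not wanted, leave it alone. The three pralines stand in a row on the bar in any order, 60 mm between neighbours.
- tile: narrow white marble bar, fixed, 22 x 185 mm (narrower than the pralines) and 22 mm high; origin at the centre of its underside, its y axis along the row of pralines.
- giftbox: open red gift box, fixed, 100 x 148 mm, 24 mm high, 2 rows of 3 pockets, each pocket 44 x 44 mm and 20 mm deep, floor and walls 4 mm, pocket pitch 48 mm. Origin at the centre of its underside, y along the rows, x from the near (empty) row to the far row. The far row (x = +24 mm) is full of chocolates that stay below the rim; the near row (x = -24 mm) is empty.
- pocket_left (a point): centre of the mouth, at rim height (24 mm above the table), of the left end pocket of the empty row (box y = +48 mm).
- pocket_middle (a point): centre of the mouth of the middle pocket of the empty row (box y = 0).
- pocket_right (a point): centre of the mouth of the right end pocket of the empty row (box y = -48 mm).
- stand: low round stand of pale wood, fixed, 90 mm across and 30 mm high, with the nut cluster standing on it; origin at the centre of its underside.
- cluster_center (a point): centre (half-way up) of the unwrapped nut cluster: a brown upright round lump with nuts, 34 mm across and 34 mm high, 22 g or so, loose on the stand (this point is 17 mm above the stand's top, 47 mm above the table). Food: to be touched with the tongs only.
- rest: pale wooden tongs rest, fixed, about 200 x 104 mm: a 6 mm base with two 26 mm high crossbars (16 mm thick, centred 96 mm behind and 88 mm ahead of the origin), open between them under the grip. Origin at the centre of its underside, x along the tongs.
- tongs_grip (a point): where to grip the steel kitchen tongs: midway between their two black grip pads, half-way up (37 mm above the table as they lie), near the balance point. The tongs lie level on their rest, x towards the jaws, arms opening sideways (y). Each pad is 45 mm long (22 mm behind to 22 mm ahead of this point), 22 mm high; left alone the tongs are 57 mm wide over the pads.
- tongs_jaws (a point): point midway between the jaws, half-way up: 92.5 mm straight ahead (+x) of the grip point and at the same height. The jaws are upright flat plates, 36 mm long (18 mm either way of this point), 22 mm high and 5 mm thick.
- tongs: the tongs: 210 mm long, 22 mm high, about 0.12 kg; origin on the underside below the grip point, x towards the jaws. Spring-open: jaws 80 mm apart inside when left alone; each mm less over the pads takes 2 mm off the jaw gap. Squeezed to 50 mm over the pads they can be carried, jaws 66 mm apart; at 34 mm the jaws are shut on a 34 mm thing, pads and jaws parallel.
- tongs_left: left arm of the tongs with its jaw (+y side); origin at its hinge, 97.5 mm behind and 10 mm left of the grip point, on the underside. The spring pushes back on the gripper with about 4 N at first and 8 N at 34 mm; of the grip beyond that, half reaches the jaws: 20 to 35 N of grip holds the cluster well.
- tongs_right: right arm of the tongs with its jaw (-y side); origin at its hinge, 97.5 mm behind and 10 mm to the right, on the underside.
- jar: amber glass jar with a brass lid, 70 mm across, 100 mm high, loose; its origin is the centre of its underside; leave it alone.
- spool: red ribbon spool, a ring 64 mm across and 30 mm high, loose; its origin is the centre of its underside; leave it alone.
- scoop: serving spoon lying flat, about 200 mm long, loose; leave it alone.
- stamp: turned wooden hand stamp, 40 mm across, 66 mm high, loose; its origin is the centre of its underside; leave it alone.
- cup: white cup without handle, 72 mm across, 60 mm high, loose; its origin is the centre of its underside; leave it alone.
Not all that is in view belongs to the job. Leave any purple look-alike of the tongs alone.

How it is judged:
On the way, in this order (a step that is already met when the one before it is completed fails the run):
1. a gold praline let go in each end pocket of the empty row ((((horizontal distance between gold_a_center and pocket_left below 0.016 m and z of gold_a_center in the frame of giftbox between 0.005 and 0.026 m) and (horizontal distance between gold_b_center and pocket_right below 0.016 m and z of gold_b_center in the frame of giftbox between 0.005 and 0.026 m)) or ((horizontal distance between gold_b_center and pocket_left below 0.016 m and z of gold_b_center in the frame of giftbox between 0.005 and 0.026 m) and (horizontal distance between gold_a_center and pocket_right below 0.016 m and z of gold_a_center in the frame of giftbox between 0.005 and 0.026 m))) and contact force between the fingers and gold_a below 0.1 N and contact force between the fingers and gold_b below 0.1 N), for 0.2 s.
2. tongs lifted off their rest in the gripper (height (world z) of tongs_grip above 0.05 m and contact force between the fingers and tongs above 1 N), for 0.2 s.
3. nut cluster lifted off its stand between the jaws (height (world z) of cluster_center above 0.06 m and contact force between each of tongs_left, tongs_right and cluster above 0.2 N), for 0.2 s.
At the end, for the whole second after the job is handed in: A gold praline down in each end pocket (within 16 mm of its axis, centre under 26 mm up); cluster pinched by both jaws of the gripped tongs, centre over 85 mm above the table and within 30 mm of over the middle pocket, still (under 3 cm/s), touching neither robot nor box ((((horizontal distance between gold_a_center and pocket_left below 0.016 m and z of gold_a_center in the frame of giftbox between 0.005 and 0.026 m) and (horizontal distance between gold_b_center and pocket_right below 0.016 m and z of gold_b_center in the frame of giftbox between 0.005 and 0.026 m)) or ((horizontal distance between gold_b_center and pocket_left below 0.016 m and z of gold_b_center in the frame of giftbox between 0.005 and 0.026 m) and (horizontal distance between gold_a_center and pocket_right below 0.016 m and z of gold_a_center in the frame of giftbox between 0.005 and 0.026 m))) and height (world z) of cluster_center above 0.085 m and horizontal distance between cluster_center and pocket_middle below 0.03 m and contact force between each of tongs_left, tongs_right and cluster above 0.2 N and contact force between each of the arm, the fingers and cluster below 0.1 N and contact force between giftbox and cluster below 0.05 N and contact force between the fingers and tongs above 1 N and linear speed of cluster below 0.03 m/s); the arm keeps its last pose, push and grip.
It fails at once if the cluster is touched by the fingers or the arm (contact force between any of the fingers, the arm and cluster above 0.3 N).
It fails at once if a bystander (jar, spool, spoon, stamp, cup, green praline) is moved by more than 25 mm (distance of any of jar, spool, scoop, stamp, cup, green_center from where it was at the start of the episode above 0.025 m).
It also fails if it takes over 69 s, if anything falls off the work surface, if the arm or the gripper's body presses on something with over 40 N, if the wrist force passes 120 N, or if a joint passes its speed limit or range.

## Working session

There is one attempt and no reset: what is moved stays moved. The work goes in short steps, Python scripts to look and compute and a tool call to move; the robot and the scene stay as the last step left them, time stands still between calls to the robot, and variables do not carry over. Pictures are saved under pics/ and viewed, and the job is handed in when it is done.

Besides the shell and the picture viewer there is one more tool, called in YAML: its name, and indented under it one key for each argument. step_arm: Moves the arm, as the interface text tells. Its arguments: {"type":"object","properties":{"linear":{"type":"array","items":{"type":"array","items":{"type":"number"}}},"turn":{"type":"array","items":{"type":"array","items":{"type":"number"}}},"gripper":{"type":"array","items":{"type":"number"}}},"required":["linear","turn","gripper"]}

```bash
ls; mkdir -p pics
python3 - <<'E'
from cell import env, viewer
import cv2,json
s=env.read_state();print(s)
for n in("scene","top","wrist"):
    d=viewer.snapshot(n);cv2.imwrite(f"pics/{n}0.png",d["img"]);print(n,{k:(v.tolist() if hasattr(v,'tolist') else v) for k,v in d.items() if k!="img"})
E
```

```text
pics
{'time': 0.0, 'joint_pos': array([-1.32929794e+00,  2.91299234e-01, -1.54108904e-01,  1.12670975e+00,
       -1.12785026e-05,  1.43149037e+00]), 'dq': array([ 0.00045116, -0.00021787, -0.00074937, -0.00068675,  0.00064225,
       -0.00030885]), 'tau': array([ 2.32100083e-04, -5.37145042e+01,  3.31369758e+01,  1.58772944e-02,
       -2.13176886e-04, -5.72369416e-06]), 'tcp_pos': array([ 0.19501012, -0.48693781,  0.20852899]), 'tcp_rot': array([-6.59632144e-04,  9.81927987e-01,  1.89253776e-01, -3.93806885e-05]), 'contact_force': array([ 0.10585994, -0.70929826,  0.0375986 ]), 'wrist_torque': array([ 0.06864591,  0.05046085, -0.03226561]), 'grip_width': 0.9970564830191946}
scene {'fx': 405.5349212285801, 'fy': 405.5349212285801, 'cx': 318.8588171041099, 'cy': 201.92253395885416, 'distortion': [-0.01438677132092669, 0.0, 0.0, 0.0, 0.0], 'R': [[0.024889090680031103, 0.9996820976505582, -0.004029491543724243], [0.7368902979230737, -0.021069890222339883, -0.67568391171676], [-0.6755540111582236, 0.013847864925623172, -0.7371804491744449]], 't': [-0.0918593664209303, -0.313278546030743
[... 237 characters left out ...]
 0.013525456833923121], [-0.9861944058754443, -0.02429057352468757, -0.16380037197094885], [0.16407291570575439, -0.009673581146603615, -0.9864007806969805]], 't': [0.06133203532110441, 0.4997176598196477, 1.3921848868935207]}
wrist {'fx': 293.6423844253001, 'fy': 293.6423844253001, 'cx': 318.2438324594089, 'cy': 199.77400025544492, 'distortion': [-0.04939516471514018, 0.0, 0.0, 0.0, 0.0], 'T_tool_cam': [[-0.00047198167258583187, -0.960538416037794, -0.2781469549517063, 0.06985586771024752], [0.9999997955459518, -0.0005733605693715184, 0.0002831354995376026, 0.0006791276877036179], [-0.0004314410207099653, -0.2781467644486689, 0.9605384902675076, -0.16525738489003644], [0.0, 0.0, 0.0, 1.0]]}
```

View pics/scene0.png

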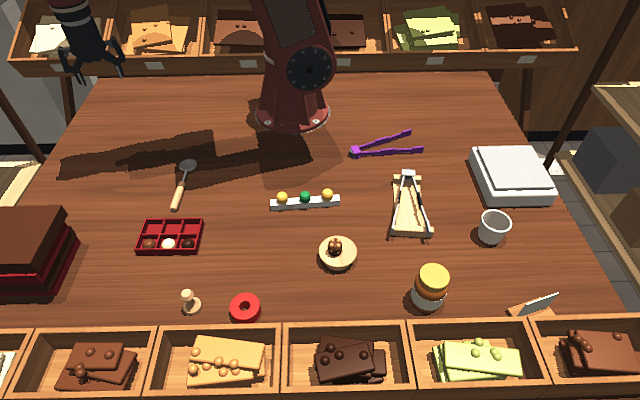

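View pics/top0.png

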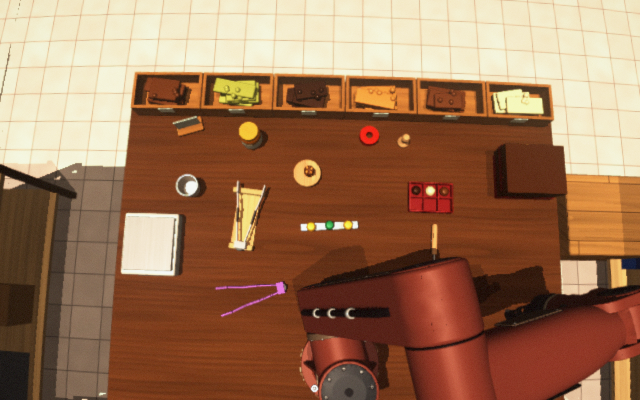

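View pics/wrist0.png

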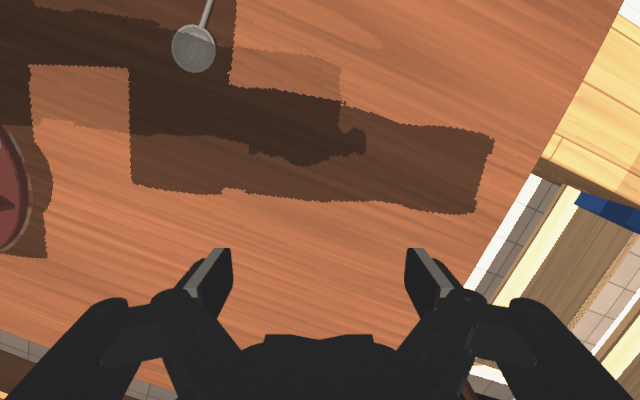

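Overview: in the scene picture the pralines are gold (282,197), green (305,197) and gold (327,194). The box is around (170,237), the cluster at (336,247) and the tongs at (410,205), with the jaws toward the camera. The purple decoy is at (388,147). Enlarging crops next.

```bash
cat > h.py <<'E'
import cv2,numpy as np
from scipy.spatial.transform import Rotation as Ro
def crop(src,x0,y0,w,h,s,out):
    im=cv2.imread(f"pics/{src}.png")[y0:y0+h,x0:x0+w]
    im=cv2.resize(im,None,fx=s,fy=s,interpolation=cv2.INTER_CUBIC)
    for i in range(0,w,10):
        cv2.line(im,(i*s,0),(i*s,4 if i%50 else 10),(0,255,255),1)
        if (x0+i)%20==0: cv2.putText(im,str(x0+i),(i*s,18),0,.35,(0,255,255),1)
    for j in range(0,h,10):
        cv2.line(im,(0,j*s),(5,j*s),(0,255,255),1)
        if (y0+j)%20==0: cv2.putText(im,str(y0+j),(6,j*s+4),0,.35,(0,255,255),1)
    cv2.imwrite(f"pics/{out}.png",im)
CAM={}
def setcams():
    import json,os
    from cell import viewer
    for n in("scene","top"):
        d=viewer.snapshot(n);CAM[n]={k:np.array(v).tolist() for k,v in d.items() if k!="img"}
    json.dump(CAM,open("cams.json","w"))
def load():
    import json
    return json.load(open("cams.json"))
def ray(c,uv):
    K=np.array([[c["fx"],0,c["cx"]],[0,c["fy"],c["cy"]],[0,0,1]])
    p=cv2.undistortPoints(np.array([[uv]],float),K,np.array(c["distortion"]))[0,0]
    R=np.array(c["R"]);t=np.array(c["t"])
    o=-R.T@t; d=R.T@np.array([p[0],p[1],1]);return o,d/np.linalg.norm(d)
def atz(c,uv,z):
    o,d=ray(c,uv);return o+d*(z-o[2])/d[2]
def tri(*rs):
    A=np.zeros((3,3));b=np.zeros(3)
    for o,d in rs:
        P=np.eye(3)-np.outer(d,d);A+=P;b+=P@o
    x=np.linalg.solve(A,b);return x,[np.linalg.norm((np.eye(3)-np.outer(d,d))@(x-o)) for o,d in rs]
def proj(c,X):
    K=np.array([[c["fx"],0,c["cx"]],[0,c["fy"],c["cy"]],[0,0,1]])
    R=np.array(c["R"]);t=np.array(c["t"])
    return cv2.projectPoints(np.atleast_2d(np.array(X,float)),cv2.Rodrigues(R)[0],t,K,np.array(c["distortion"]))[0][:,0]
def wristcam(d,s):
    q=s["tcp_rot"];Rt=Ro.from_quat([q[1],q[2],q[3],q[0]]).as_matrix()
    T=np.eye(4);T[:3,:3]=Rt;T[:3,3]=s["tcp_pos"]
    M=np.linalg.inv(T@np.array(d["T_tool_cam"]))
    c={k:d[k] for k in("fx","fy","cx","cy")};c["distortion"]=np.array(d["distortion"]).tolist();c["R"]=M[:3,:3].tolist();c["t"]=M[:3,3].tolist();return c
E
python3 - <<'E'
from h import *
setcams()
crop("scene0",260,160,180,115,4,"c1")
crop("scene0",120,190,100,110,6,"c2")
crop("top0",170,110,200,145,4,"c3")
crop("top0",350,110,120,150,4,"c4")
E
```

```text
(no output)
```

View pics/c1.png

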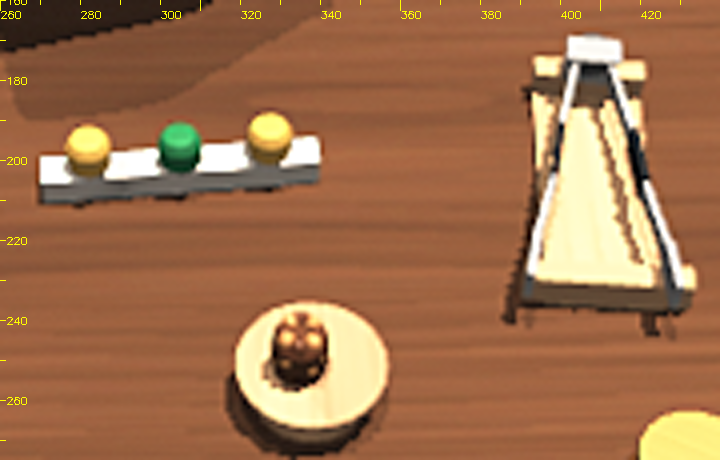

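View pics/c2.png

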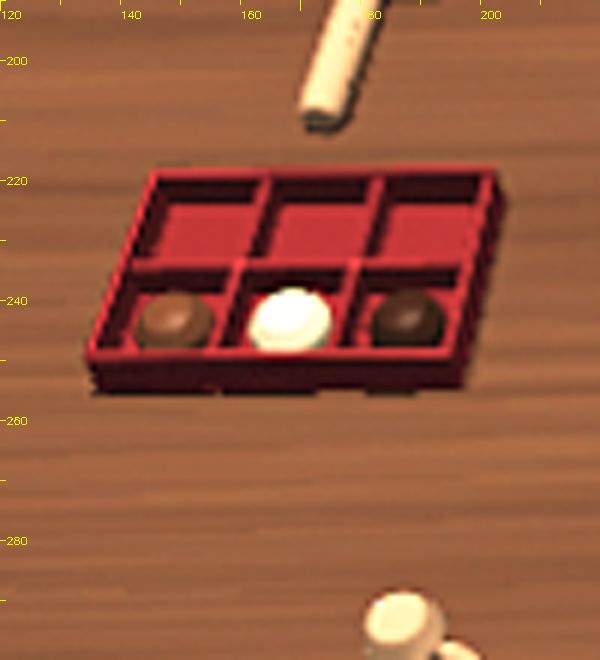

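View pics/c3.png

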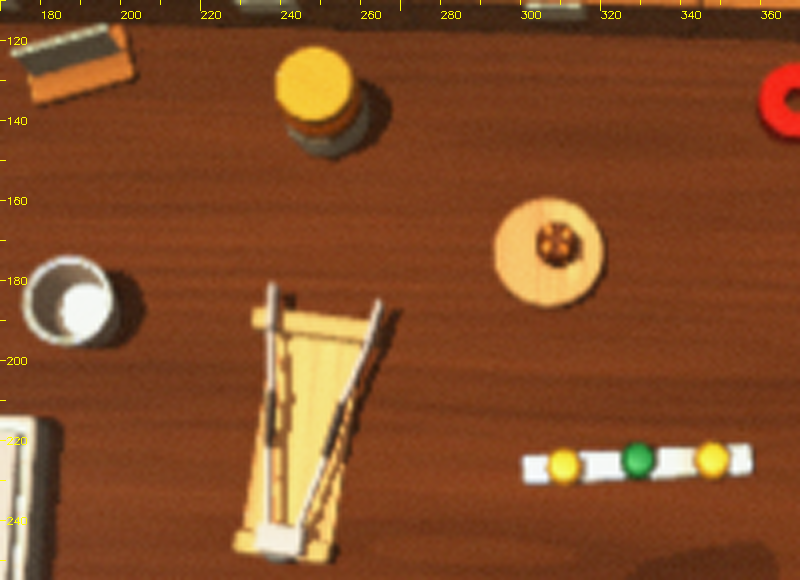

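View pics/c4.png

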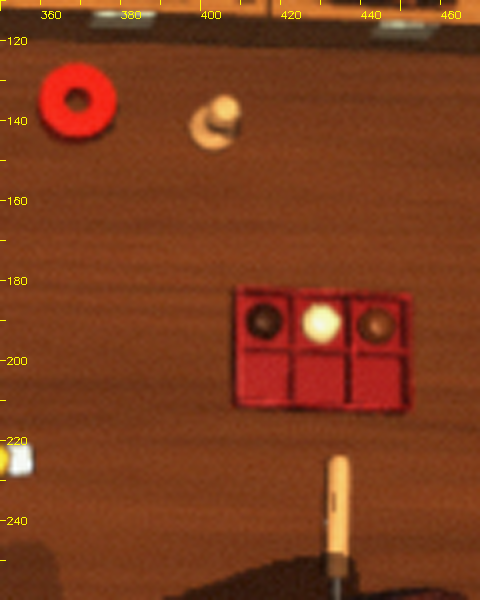

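Run:
```python
from h import *
C=load();S,T=C["scene"],C["top"]
o=-.4
def two(n,s,t):
    x,e=tri(ray(S,np.array(s)+o),ray(T,np.array(t)+o));print(n,x.round(4),np.round(e,4))
two("goldR(neg y)",(282,196.2),(348.2,225))
two("green",(305,196.75),(329.5,225))
two("goldL",(327.2,194.2),(311.2,226.5))
two("cluster",(335,246.5),(309.2,170.7))
two("padL",(420,200),(237.7,214.2));two("padR",(399.5,193.7),(253.5,217.5))
two("block",(408.5,172),(240,243.5))
two("tipL",(430,233.7),(238,181.2));two("tipR",(392.5,230),(264.5,185.7))
for n,s,t in [("NL",(202.5,218.7),(408.7,211.7)),("NR",(145.8,218.8),(452.2,213)),("FL",(196.7,249.5),(409,182)),("FR",(135,249.5),(452.7,183.2))]:
    two("box"+n,s,t);print(atz(S,np.array(s)+o,.024)[:2],atz(T,np.array(t)+o,.024)[:2])
```

```text
goldR(neg y) [ 0.4393 -0.0167  0.0397] [0.0001 0.0001]
green [0.4385 0.0435 0.0349] [0. 0.]
goldL [0.432  0.1024 0.0361] [0. 0.]
cluster [0.6132 0.1135 0.0497] [0.0001 0.0001]
padL [0.4654 0.3411 0.0422] [0.0005 0.0005]
padR [0.4541 0.2875 0.0556] [0.0006 0.0006]
block [0.3702 0.3266 0.0524] [0. 0.]
tipL [0.5746 0.3455 0.0401] [0.0003 0.0003]
tipR [0.5613 0.2571 0.041 ] [0.001 0.001]
boxNL [ 0.4913 -0.2197  0.0165] [0.0014 0.0014]
[ 0.49761965 -0.21850008] [ 0.48987434 -0.2167164 ]
boxNR [ 0.49   -0.3652  0.0194] [0.0012 0.0012]
[ 0.4939151 -0.3640217] [ 0.48899151 -0.36255413]
boxFL [ 0.5908 -0.2188  0.0195] [0.001 0.001]
[ 0.59411403 -0.21607614] [ 0.5899578  -0.21885053]
boxFR [ 0.5898 -0.3661  0.0235] [0.0011 0.0011]
[ 0.59021487 -0.36462293] [ 0.59004463 -0.36709965]
```

```bash
cat >> h.py <<'E'
def plan(pos,yaw):
    "shift/turn in tool axes from the measured pose to TCP pos, tool pointing down, tool x at yaw(deg)"
    from cell import env
    s=env.read_state();q=s["tcp_rot"];R=Ro.from_quat([q[1],q[2],q[3],q[0]])
    y=np.radians(yaw);G=Ro.from_matrix(np.array([[np.cos(y),np.sin(y),0],[np.sin(y),-np.cos(y),0],[0,0,-1]]))
    lin=R.inv().apply(np.array(pos)-s["tcp_pos"]);tu=(R.inv()*G).as_rotvec()
    print("lin",lin.round(4).tolist(),"turn",tu.round(4).tolist(),"dist",np.linalg.norm(lin).round(3),"t",round(s["time"],2))
def st():
    from cell import env
    s=env.read_state();q=s["tcp_rot"];R=Ro.from_quat([q[1],q[2],q[3],q[0]]).as_matrix()
    print("t",round(s["time"],2),"tcp",s["tcp_pos"].round(4),"yaw",np.degrees(np.arctan2(R[1,0],R[0,0])).round(2),"tilt z",R[:,2].round(4),"F",s["contact_force"].round(1),"w",round(s["grip_width"],3),"j",s["joint_pos"].round(2))
E
python3 -c "
from h import *
plan((.437,.02,.17),93.5)"
```

```text
lin [0.4131, -0.381, 0.0391] turn [-0.0004, -0.0004, -1.2511] dist 0.563 t 0.25
```

step_arm:
  linear:
    - [0.413,-0.381,0.039]
    - [0.413,-0.381,0.039]
    - [0.413,-0.381,0.039]
    - [0.413,-0.381,0.039]
    - [0.413,-0.381,0.039]
    - [0.413,-0.381,0.039]
    - [0.413,-0.381,0.039]
    - [0.413,-0.381,0.039]
    - [0.413,-0.381,0.039]
    - [0.413,-0.381,0.039]
  turn:
    - [0,0,-1.251]
    - [0,0,-1.251]
    - [0,0,-1.251]
    - [0,0,-1.251]
    - [0,0,-1.251]
    - [0,0,-1.251]
    - [0,0,-1.251]
    - [0,0,-1.251]
    - [0,0,-1.251]
    - [0,0,-1.251]
  gripper: [0,0,0,0,0,0,0,0,0,0]

```text
time: 1.25
tcp_pos: [0.4104, -0.0351, 0.1746]
tcp_rot: [0.0, 0.685, 0.729, 0.0]
contact_force: [0.9, -1.0, -0.5]
grip_width: 1.002
```

```bash
python3 -c "
from h import *
st();plan((.437,.02,.17),93.5)"
```

```text
t 1.25 tcp [ 0.4104 -0.0351  0.1746] yaw 93.6 tilt z [ 8.e-04 -3.e-04 -1.e+00] F [ 0.9 -1.  -0.5] w 1.002 j [-0.26  0.1  -0.49  0.98 -0.    1.24]
lin [0.0534, 0.03, 0.0046] turn [0.0008, 0.0004, 0.0018] dist 0.061 t 1.25
```

step_arm:
  linear:
    - [0.04,0.02,0]
    - [0.04,0.02,0]
    - [0.04,0.02,0]
    - [0.04,0.02,0]
  turn:
    - [0,0,0]
    - [0,0,0]
    - [0,0,0]
    - [0,0,0]
  gripper: [0,0,0,0]

```text
time: 1.65
tcp_pos: [0.4269, 0.0033, 0.1744]
tcp_rot: [-0.0, 0.685, 0.728, -0.0]
contact_force: [-0.4, 0.2, -0.1]
grip_width: 1.0
```

```bash
cat >> h.py <<'E'
def shot(n):
    import json
    from cell import env,viewer
    s=env.read_state();d=viewer.snapshot("wrist");cv2.imwrite(f"pics/{n}.png",d["img"])
    json.dump(wristcam(d,s),open(f"{n}.json","w"))
E
python3 -c "
from h import *
shot('w1');st()"
```

```text
t 1.7 tcp [0.427  0.003  0.1745] yaw 93.4 tilt z [-2.e-04 -2.e-04 -1.e+00] F [-0.4  0.4 -0.4] w 1.001 j [-0.16  0.13 -0.45  0.99 -0.    1.35]
```

View pics/w1.png

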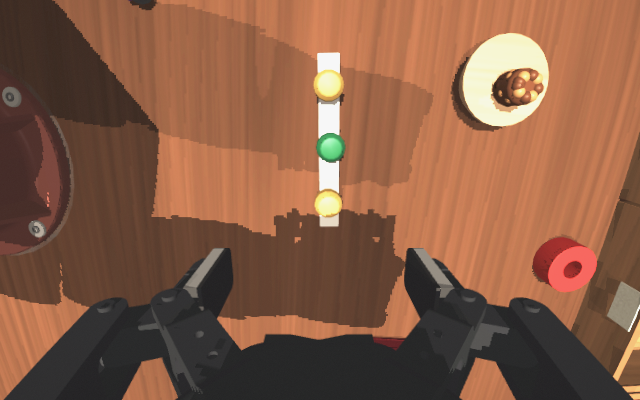

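Wrist view: gold at (328,205), green at (331,148), gold at (329,85), cluster at (519,88). Checking these against the first measurement.

```bash
python3 - <<'E'
from h import *
import json
W=json.load(open('w1.json'));C=load();S,T=C["scene"],C["top"]
for n,w,s,t,z in [("gR",(328,204.5),(282,196.2),(348.2,225),.035),("gr",(331,148),(305,196.75),(329.5,225),.035),("gL",(328.5,85),(327.2,194.2),(311.2,226.5),.035),("cl",(519,88),(335,246.5),(309.2,170.7),.047)]:
    print(n,atz(W,w,z).round(4),atz(S,s,z).round(4),atz(T,t,z).round(4),[np.round(a,4) for a in tri(ray(W,w),ray(S,np.array(s)-.4),ray(T,np.array(t)-.4))])
E
python3 -c "
from h import *
plan((.438,-.0185,.08),93.5)"
```

```text
gR [ 0.4384 -0.0201  0.035 ] [ 0.4363 -0.0161  0.035 ] [ 0.4386 -0.0183  0.035 ] [array([ 0.4388, -0.0173,  0.0399]), array([0.0014, 0.0007, 0.0008])]
gr [0.4373 0.0408 0.035 ] [0.44   0.0446 0.035 ] [0.4372 0.0422 0.035 ] [array([0.438 , 0.0426, 0.0348]), array([0.0019, 0.0009, 0.001 ])]
gL [0.4305 0.1018 0.035 ] [0.4324 0.1034 0.035 ] [0.4309 0.1011 0.035 ] [array([0.4313, 0.1022, 0.0355]), array([0.0009, 0.0002, 0.0008])]
cl [0.6135 0.1115 0.047 ] [0.6123 0.1144 0.047 ] [0.6125 0.1122 0.047 ] [array([0.6129, 0.1128, 0.0487]), array([0.0015, 0.0007, 0.0009])]
lin [-0.0221, 0.0098, 0.0945] turn [-0.0002, 0.0002, -0.0017] dist 0.098 t 1.7
```

step_arm:
  linear:
    - [-0.022,0.01,0.05]
    - [-0.022,0.01,0.1]
    - [-0.022,0.01,0.13]
    - [-0.022,0.01,0.1525]
    - [-0.022,0.01,0.1525]
    - [-0.022,0.01,0.1525]
    - [-0.022,0.01,0.1525]
  turn:
    - [0,0,0]
    - [0,0,0]
    - [0,0,0]
    - [0,0,0]
    - [0,0,0]
    - [0,0,0]
    - [0,0,0]
  gripper: [0,0,0,0,0,0,0]

```text
time: 2.4
tcp_pos: [0.4398, -0.0181, 0.0234]
tcp_rot: [0.001, 0.686, 0.728, 0.001]
contact_force: [0.3, 0.2, 0.1]
grip_width: 0.999
```

```bash
python3 -c "
from h import *
shot('w2');st()"
```

```text
t 2.45 tcp [ 0.4399 -0.018   0.0234] yaw 93.46 tilt z [ 2.6e-03 -5.0e-04 -1.0e+00] F [ 0.4 -0.4 -0.4] w 1.002 j [-0.21  0.34 -0.65  0.58 -0.    1.3 ]
```

View pics/w2.png

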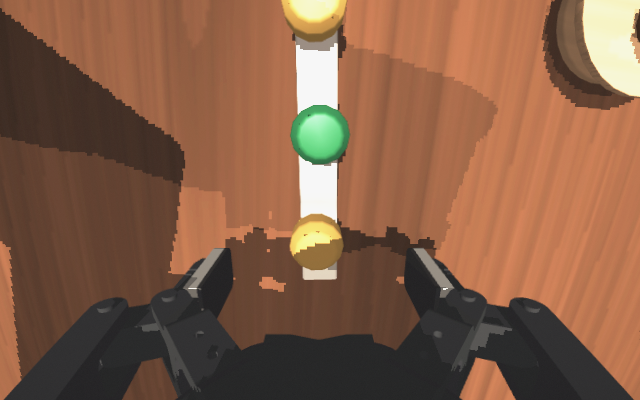

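The praline at (317,243) sits centred between the pads, so I close.

step_arm:
  linear:
    - [0,0,0]
    - [0,0,0]
    - [0,0,0]
    - [0,0,0]
    - [0,0,0]
    - [0,0,0]
    - [0,0,0]
    - [0,0,0]
  turn:
    - [0,0,0]
    - [0,0,0]
    - [0,0,0]
    - [0,0,0]
    - [0,0,0]
    - [0,0,0]
    - [0,0,0]
    - [0,0,0]
  gripper: [255,255,255,255,255,255,255,255]

```text
time: 3.25
tcp_pos: [0.4386, -0.0173, 0.0222]
tcp_rot: [0.0, 0.685, 0.728, 0.0]
contact_force: [-2.7, 0.8, 5.7]
grip_width: 0.219
```

step_arm:
  linear:
    - [0,0,-0.03]
    - [0,0,-0.06]
    - [0,0,-0.08]
    - [0,0,-0.08]
    - [0,0,-0.08]
  turn:
    - [0,0,0]
    - [0,0,0]
    - [0,0,0]
    - [0,0,0]
    - [0,0,0]
  gripper: [255,255,255,255,255]

```text
time: 3.75
tcp_pos: [0.4387, -0.0173, 0.1018]
tcp_rot: [0.0, 0.685, 0.728, 0.0]
contact_force: [0.0, -0.1, -0.3]
grip_width: 0.217
```

```bash
python3 -c "
from h import *
shot('w3');st();plan((.517,-.3395,.1),91)"
```

```text
t 3.8 tcp [ 0.4382 -0.0173  0.1012] yaw 93.5 tilt z [-8.e-04  2.e-04 -1.e+00] F [ 0.7 -0.1 -1. ] w 0.221 j [-0.21  0.23 -0.55  0.8  -0.    1.3 ]
lin [-0.3265, 0.059, 0.0011] turn [-0.0008, -0.0002, 0.0436] dist 0.332 t 3.8
```

View pics/w3.png

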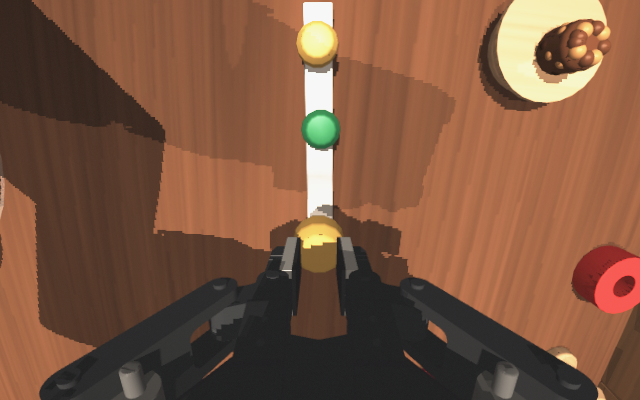

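Run:
```python
from h import *
import json
from cell import env
crop("w3",240,190,160,120,5,"c5")
W=json.load(open('w3.json'));s=env.read_state();q=s["tcp_rot"];R=Ro.from_quat([q[1],q[2],q[3],q[0]])
for z in (0,-.004,-.008,-.012):
    print(z,[proj(W,s["tcp_pos"]+R.apply([x,y,z]))[0].round(1).tolist() for x in(.011,-.011) for y in(-.015,.015)])
```

```text
0 [[293.2, 216.8], [343.4, 216.7], [294.1, 250.3], [342.5, 250.2]]
-0.004 [[292.7, 219.1], [344.0, 219.0], [293.6, 253.2], [343.1, 253.1]]
-0.008 [[292.1, 221.5], [344.6, 221.4], [293.1, 256.2], [343.6, 256.2]]
-0.012 [[291.5, 224.0], [345.2, 223.9], [292.6, 259.4], [344.2, 259.4]]
```

View pics/c5.png

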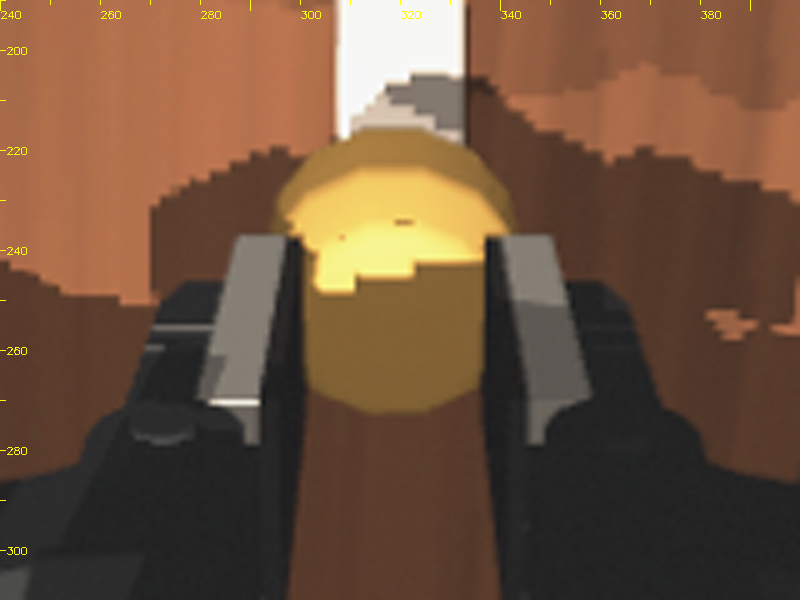

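Run:
```python
from h import *
from cell import viewer
for n in("scene","top"):
    cv2.imwrite(f"pics/{n}1.png",viewer.snapshot(n)["img"])
crop("scene1",240,110,110,100,7,"c6")
```

```text
(no output)
```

View pics/c6.png

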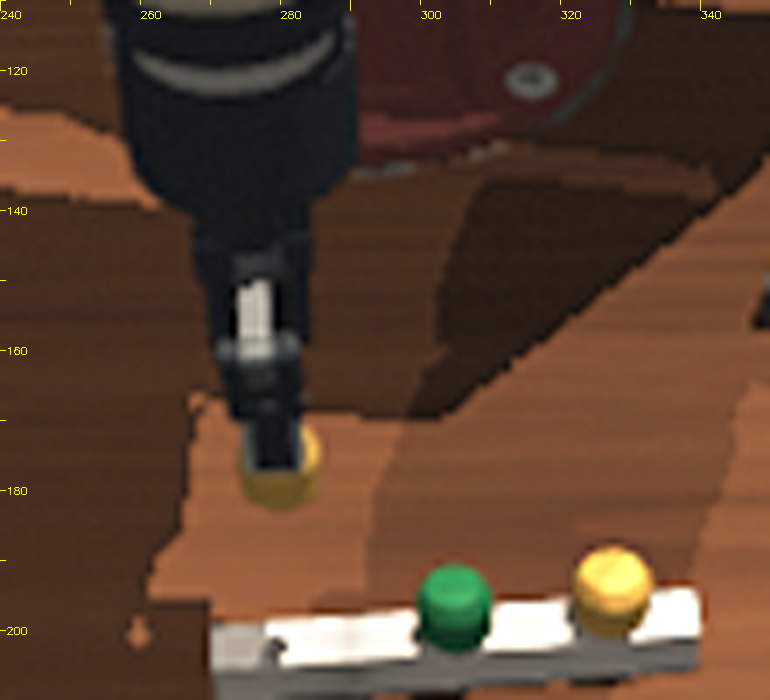

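Run:
```python
from h import *
C=load();S=C["scene"]
from cell import env
p=env.read_state()["tcp_pos"];print(p)
for dx in(.012,.02):
  for dz in(0,.004,.008,.015): print(dx,dz,[proj(S,p+np.array([dx,dy,dz]))[0].round(1).tolist() for dy in(-.011,.011)])
print("praline c",[ (dz,proj(S,p+np.array([0,0.,dz]))[0].round(1).tolist()) for dz in (0,.006,.013)])
print(proj(S,[[.438,-.0185,.035],[.4373,.0418,.035],[.431,.102,.035]]).round(1))
```

```text
[ 0.43776759 -0.01717669  0.10090807]
0.012 0 [[275.1, 182.1], [283.9, 181.9]]
0.012 0.004 [[275.0, 181.0], [283.8, 180.8]]
0.012 0.008 [[274.8, 179.8], [283.7, 179.6]]
0.012 0.015 [[274.6, 177.8], [283.5, 177.6]]
0.02 0 [[274.9, 184.4], [283.8, 184.2]]
0.02 0.004 [[274.8, 183.2], [283.7, 183.1]]
0.02 0.008 [[274.7, 182.1], [283.6, 181.9]]
0.02 0.015 [[274.4, 180.1], [283.4, 179.9]]
praline c [(0, [279.7, 178.7]), (0.006, [279.5, 177.0]), (0.013, [279.3, 174.9])]
[[281.1 196.7]
 [304.  196. ]
 [326.7 193.8]]
```

step_arm:
  linear:
    - [-0.327,0.059,0]
    - [-0.327,0.059,0]
    - [-0.327,0.059,0]
    - [-0.327,0.059,0]
    - [-0.327,0.059,0]
    - [-0.327,0.059,0]
    - [-0.327,0.059,0]
    - [-0.327,0.059,0]
    - [-0.327,0.059,0]
    - [-0.327,0.059,0]
  turn:
    - [0,0,0.044]
    - [0,0,0.044]
    - [0,0,0.044]
    - [0,0,0.044]
    - [0,0,0.044]
    - [0,0,0.044]
    - [0,0,0.044]
    - [0,0,0.044]
    - [0,0,0.044]
    - [0,0,0.044]
  gripper: [255,255,255,255,255,255,255,255,255,255]

```text
time: 4.9
tcp_pos: [0.5168, -0.3387, 0.1011]
tcp_rot: [-0.001, 0.701, 0.713, 0.0]
contact_force: [0.5, -0.4, -0.2]
grip_width: 0.221
```

Run:
```python
from h import *
from cell import viewer
st();shot('w4')
cv2.imwrite(f"pics/scene2.png",viewer.snapshot("scene")["img"])
crop("scene2",110,150,120,120,6,"c7")
```

```text
t 4.9 tcp [ 0.5168 -0.3387  0.1011] yaw 91.01 tilt z [-0.0015  0.0016 -1.    ] F [ 0.5 -0.4 -0.2] w 0.221 j [-0.7   0.54 -0.06  0.97  0.    0.85]
```

View pics/w4.png

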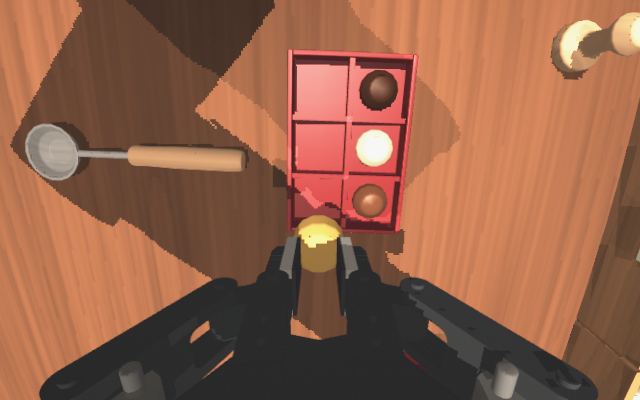

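View pics/c7.png

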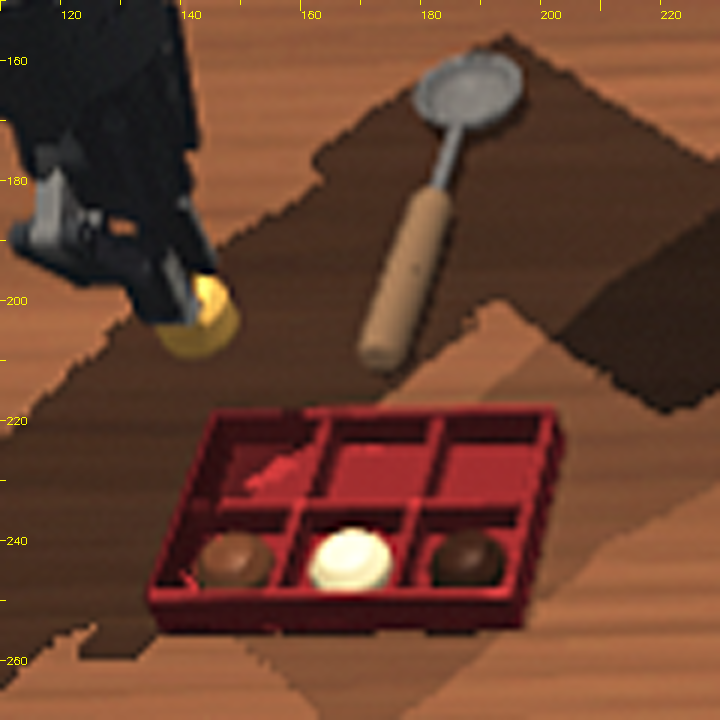

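Wrist view: the box rim has corners at about (289,51), (416,56), (290,230) and (400,232). Checking the pocket positions against this view.

Run:
```python
from h import *
import json
W=json.load(open('w4.json'))
for uv in [(289,51),(416,56),(290,230),(400,232),(352,59),(344,228)]: print(uv,atz(W,uv,.024).round(4))
crop("w4",270,40,160,200,4,"c8")
```

```text
(289, 51) [ 0.492  -0.2221  0.024 ]
(416, 56) [ 0.589  -0.2234  0.024 ]
(290, 230) [ 0.4916 -0.3675  0.024 ]
(400, 232) [ 0.5896 -0.3678  0.024 ]
(352, 59) [ 0.54   -0.2269  0.024 ]
(344, 228) [ 0.5394 -0.3648  0.024 ]
```

View pics/c8.png

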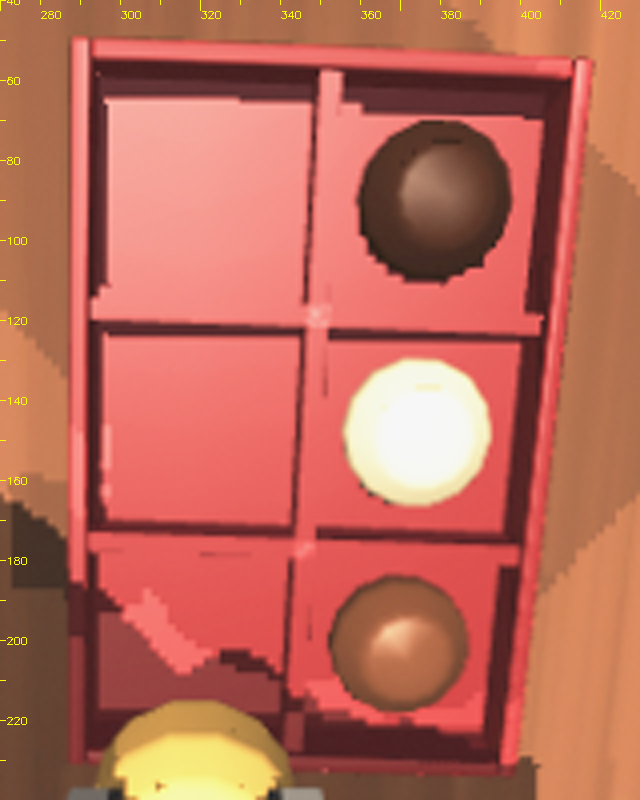

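step_arm:
  linear:
    - [-0.004,0,0.03]
    - [-0.004,0,0.055]
    - [-0.004,0,0.07]
    - [-0.004,0,0.078]
    - [-0.004,0,0.081]
    - [-0.004,0,0.081]
  turn:
    - [0,0,0]
    - [0,0,0]
    - [0,0,0]
    - [0,0,0]
    - [0,0,0]
    - [0,0,0]
  gripper: [255,255,255,255,255,255]

```text
time: 5.6
tcp_pos: [0.5178, -0.3439, 0.0214]
tcp_rot: [0.0, 0.701, 0.713, -0.0]
contact_force: [-0.2, 0.6, -0.2]
grip_width: 0.218
```

Run:
```python
from h import *
from cell import viewer
st();shot('w5')
cv2.imwrite(f"pics/scene3.png",viewer.snapshot("scene")["img"])
crop("scene3",110,180,110,90,7,"c9")
crop("w5",240,120,180,140,4,"c10")
```

```text
t 5.6 tcp [ 0.5178 -0.3439  0.0214] yaw 91.0 tilt z [ 3.e-04 -2.e-04 -1.e+00] F [-0.2  0.6 -0.2] w 0.218 j [-0.7   0.62 -0.14  0.8  -0.    0.85]
```

View pics/c9.png

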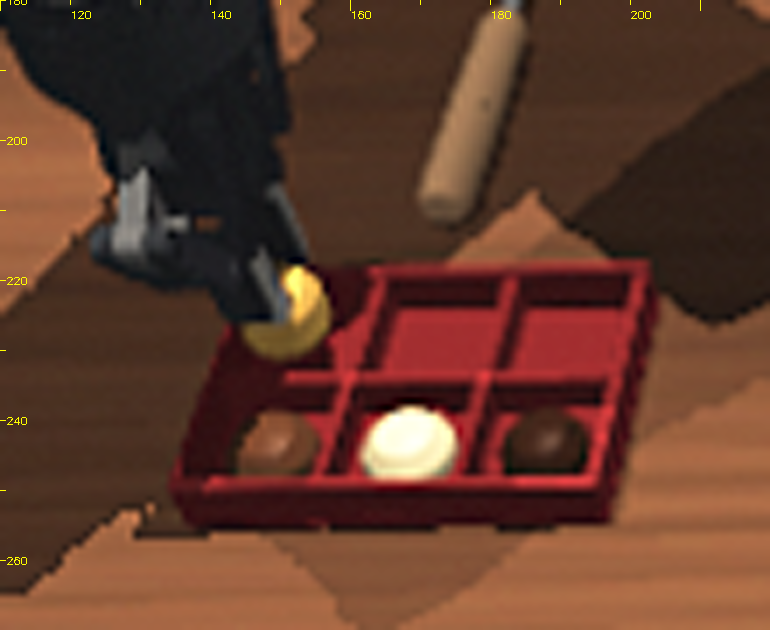

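View pics/c10.png

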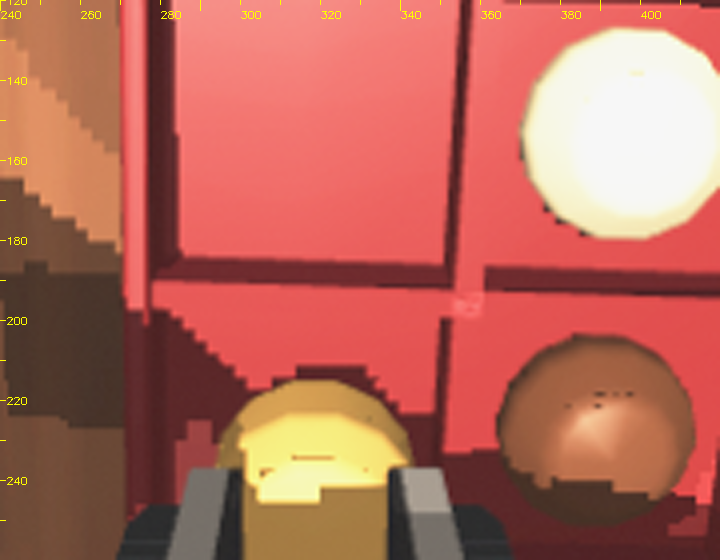

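The praline is over the right end pocket: praline at about (317,230), pocket walls at columns 277 and 352. I'll lower it a bit more and release.

step_arm:
  linear:
    - [0.001,-0.001,0.004]
    - [0.001,-0.001,0.007]
    - [0.001,-0.001,0.007]
  turn:
    - [0,0,0]
    - [0,0,0]
    - [0,0,0]
  gripper: [255,255,255]

```text
time: 6.0
tcp_pos: [0.5162, -0.343, 0.0137]
tcp_rot: [-0.0, 0.701, 0.713, -0.0]
contact_force: [0.4, 0.4, -1.1]
grip_width: 0.221
```

Run:
```python
from h import *
st()
```

```text
t 6.0 tcp [ 0.5162 -0.343   0.0137] yaw 90.97 tilt z [-4.e-04  4.e-04 -1.e+00] F [ 0.4  0.4 -1.1] w 0.221 j [-0.7   0.63 -0.15  0.79  0.    0.85]
```

step_arm:
  linear:
    - [0,0,0]
    - [0,0,0]
    - [0,0,0]
    - [0,0,0]
    - [0,0,-0.03]
    - [0,0,-0.06]
    - [0,0,-0.09]
    - [0,0,-0.09]
  turn:
    - [0,0,0]
    - [0,0,0]
    - [0,0,0]
    - [0,0,0]
    - [0,0,0]
    - [0,0,0]
    - [0,0,0]
    - [0,0,0]
  gripper: [120,60,0,0,0,0,0,0]

```text
time: 6.8
tcp_pos: [0.5187, -0.345, 0.1084]
tcp_rot: [0.003, 0.701, 0.713, 0.0]
contact_force: [-0.2, 0.6, 0.6]
grip_width: 1.001
```

Run:
```python
from h import *
from cell import viewer
st();shot('w6')
plan((.431,.101,.09),93.5)
```

```text
t 6.8 tcp [ 0.5187 -0.345   0.1084] yaw 90.97 tilt z [ 0.0053 -0.0045 -1.    ] F [-0.2  0.6  0.6] w 1.001 j [-0.7   0.54 -0.05  0.98  0.    0.85]
lin [0.4467, -0.0793, 0.0147] turn [0.0031, 0.0029, -0.044] dist 0.454 t 6.85
```

View pics/w6.png

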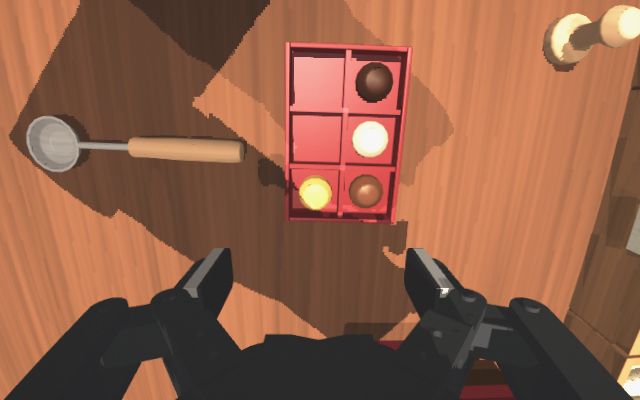

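The gold praline is seated in the right pocket at (316,193). Now the second one.

step_arm:
  linear:
    - [0.4455,-0.0775,0]
    - [0.4455,-0.0775,0]
    - [0.4455,-0.0775,0]
    - [0.4455,-0.0775,0]
    - [0.4455,-0.0775,0]
    - [0.4455,-0.0775,0]
    - [0.4455,-0.0775,0]
    - [0.4455,-0.0775,0]
    - [0.4455,-0.0775,0.014]
    - [0.4455,-0.0775,0.014]
  turn:
    - [0,0,-0.044]
    - [0,0,-0.044]
    - [0,0,-0.044]
    - [0,0,-0.044]
    - [0,0,-0.044]
    - [0,0,-0.044]
    - [0,0,-0.044]
    - [0,0,-0.044]
    - [0,0,-0.044]
    - [0,0,-0.044]
  gripper: [0,0,0,0,0,0,0,0,0,0]

```text
time: 7.85
tcp_pos: [0.4282, 0.1052, 0.0883]
tcp_rot: [-0.002, 0.683, 0.73, -0.001]
contact_force: [0.3, -1.0, -0.1]
grip_width: 0.999
```

step_arm:
  linear:
    - [0,0,0]
    - [0,0,0]
    - [0,0,0]
  turn:
    - [0,0,0]
    - [0,0,0]
    - [0,0,0]
  gripper: [0,0,0]

```text
time: 8.15
tcp_pos: [0.4319, 0.0997, 0.09]
tcp_rot: [0.0, 0.686, 0.728, -0.0]
contact_force: [-0.3, 0.1, 0.0]
grip_width: 1.001
```

Run:
```python
from h import *
st();shot('w7')
plan((.431,.101,.02),93.5)
```

```text
t 8.15 tcp [0.4319 0.0997 0.09  ] yaw 93.38 tilt z [ 2.e-04 -2.e-04 -1.e+00] F [-0.3  0.1  0. ] w 1.001 j [ 0.06  0.25 -0.55  0.77 -0.    1.57]
lin [0.0013, -0.0009, 0.07] turn [0.0003, 0.0002, -0.0023] dist 0.07 t 8.2
```

View pics/w7.png

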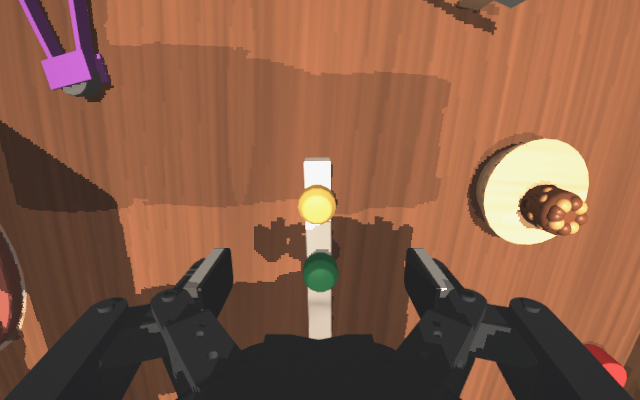

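step_arm:
  linear:
    - [0.001,-0.001,0.03]
    - [0.001,-0.001,0.055]
    - [0.001,-0.001,0.07]
    - [0.001,-0.001,0.07]
    - [0.001,-0.001,0.07]
    - [0.001,-0.001,0.07]
  turn:
    - [0,0,0]
    - [0,0,0]
    - [0,0,0]
    - [0,0,0]
    - [0,0,0]
    - [0,0,0]
  gripper: [0,0,0,0,0,0]

```text
time: 8.8
tcp_pos: [0.4314, 0.1016, 0.0209]
tcp_rot: [0.001, 0.685, 0.728, 0.001]
contact_force: [-0.2, 0.7, 0.3]
grip_width: 1.001
```

step_arm:
  linear:
    - [0,0,0]
    - [0,0,0]
    - [0,0,0]
    - [0,0,0]
    - [0,0,0]
    - [0,0,0]
    - [0,0,0]
    - [0,0,0]
  turn:
    - [0,0,0]
    - [0,0,0]
    - [0,0,0]
    - [0,0,0]
    - [0,0,0]
    - [0,0,0]
    - [0,0,0]
    - [0,0,0]
  gripper: [255,255,255,255,255,255,255,255]

```text
time: 9.6
tcp_pos: [0.4306, 0.102, 0.0202]
tcp_rot: [0.0, 0.685, 0.728, 0.0]
contact_force: [-1.0, -0.0, 6.6]
grip_width: 0.249
```

step_arm:
  linear:
    - [0,0,-0.03]
    - [0,0,-0.06]
    - [0,0,-0.08]
    - [0,0,-0.08]
    - [0,0,-0.08]
  turn:
    - [0,0,0]
    - [0,0,0]
    - [0,0,0]
    - [0,0,0]
    - [0,0,0]
  gripper: [255,255,255,255,255]

```text
time: 10.1
tcp_pos: [0.4304, 0.1019, 0.0998]
tcp_rot: [0.0, 0.685, 0.728, 0.0]
contact_force: [1.0, 0.4, -0.4]
grip_width: 0.246
```

Run:
```python
from h import *
st();shot('w8')
plan((.516,-.247,.1),91)
```

```text
t 10.1 tcp [0.4304 0.1019 0.0998] yaw 93.5 tilt z [ 4.e-04  0.e+00 -1.e+00] F [ 1.   0.4 -0.4] w 0.246 j [ 0.07  0.24 -0.54  0.79 -0.    1.58]
lin [-0.3535, 0.0647, -0.0008] turn [-0.001, 0.0001, 0.0436] dist 0.359 t 10.15
```

View pics/w8.png

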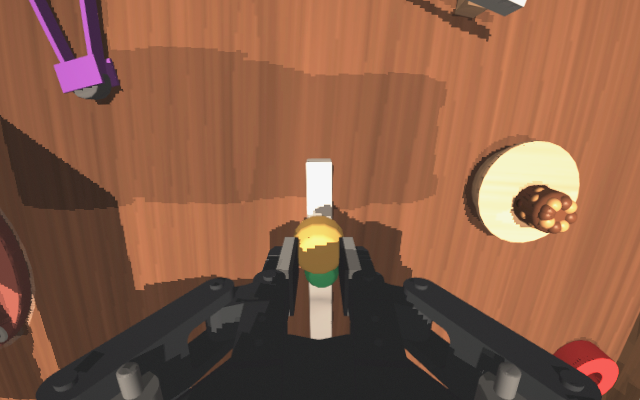

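Second praline held. Moving over the left pocket.

step_arm:
  linear:
    - [-0.3535,0.0645,0]
    - [-0.3535,0.0645,0]
    - [-0.3535,0.0645,0]
    - [-0.3535,0.0645,0]
    - [-0.3535,0.0645,0]
    - [-0.3535,0.0645,0]
    - [-0.3535,0.0645,0]
    - [-0.3535,0.0645,0.04]
    - [-0.3535,0.0645,0.06]
    - [-0.3535,0.0645,0.075]
  turn:
    - [0,0,0.044]
    - [0,0,0.044]
    - [0,0,0.044]
    - [0,0,0.044]
    - [0,0,0.044]
    - [0,0,0.044]
    - [0,0,0.044]
    - [0,0,0.044]
    - [0,0,0.044]
    - [0,0,0.044]
  gripper: [255,255,255,255,255,255,255,255,255,255]

```text
time: 11.15
tcp_pos: [0.5142, -0.2466, 0.0214]
tcp_rot: [-0.002, 0.702, 0.713, -0.0]
contact_force: [0.3, -0.8, -0.2]
grip_width: 0.254
```

step_arm:
  linear:
    - [0,0,0]
    - [0,0,0]
    - [0,0,0]
  turn:
    - [0,0,0]
    - [0,0,0]
    - [0,0,0]
  gripper: [255,255,255]

```text
time: 11.45
tcp_pos: [0.5167, -0.2471, 0.0255]
tcp_rot: [0.0, 0.701, 0.713, 0.0]
contact_force: [0.2, 0.2, -0.2]
grip_width: 0.243
```

Run:
```python
from h import *
from cell import viewer
st();shot('w9')
plan((.516,-.247,.0135),91)
cv2.imwrite(f"pics/scene4.png",viewer.snapshot("scene")["img"])
a=cv2.imread("pics/scene4.png")[180:270,110:230];b=cv2.imread("pics/w9.png")[120:260,240:420]
cv2.imwrite("pics/c11.png",np.hstack([cv2.resize(a,(480,360)),cv2.resize(b,(463,360))])[:, :800])
```

```text
t 11.45 tcp [ 0.5167 -0.2471  0.0255] yaw 90.99 tilt z [ 6.e-04 -4.e-04 -1.e+00] F [ 0.2  0.2 -0.2] w 0.243 j [-0.57  0.54 -0.29  0.74 -0.    0.98]
lin [0.0002, -0.0009, 0.0122] turn [0.0011, 0.0007, -0.0002] dist 0.012 t 11.5
```

View pics/c11.png

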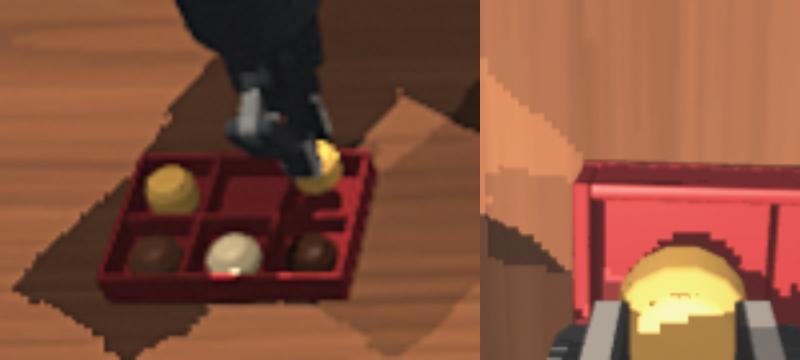

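step_arm:
  linear:
    - [0,0,0.008]
    - [0,0,0.0115]
    - [0,0,0.0115]
    - [0,0,0.0115]
    - [0,0,0.0115]
    - [0,0,0.0115]
    - [0,0,0.0115]
    - [0,0,-0.03]
    - [0,0,-0.08]
    - [0,0,-0.1]
  turn:
    - [0,0,0]
    - [0,0,0]
    - [0,0,0]
    - [0,0,0]
    - [0,0,0]
    - [0,0,0]
    - [0,0,0]
    - [0,0,0]
    - [0,0,0]
    - [0,0,0]
  gripper: [255,255,255,120,60,0,0,0,0,0]

```text
time: 12.55
tcp_pos: [0.5181, -0.2481, 0.1293]
tcp_rot: [0.003, 0.701, 0.713, 0.001]
contact_force: [1.1, -0.3, -0.5]
grip_width: 1.001
```

Run:
```python
from h import *
from cell import viewer
st();shot('w10')
cv2.imwrite(f"pics/scene5.png",viewer.snapshot("scene")["img"])
a=cv2.imread("pics/scene5.png")[180:270,110:230];b=cv2.imread("pics/w10.png")[20:260,220:460]
cv2.imwrite("pics/c12.png",np.hstack([cv2.resize(a,(480,360)),cv2.resize(b,(360,360))])[:, :800])
plan((.46,.31,.16),172.6)
```

```text
t 12.55 tcp [ 0.5181 -0.2481  0.1293] yaw 90.98 tilt z [ 0.0045 -0.0029 -1.    ] F [ 1.1 -0.3 -0.5] w 1.001 j [-0.57  0.43 -0.16  0.97  0.    0.98]
lin [0.5592, -0.0488, -0.0336] turn [0.0018, 0.0068, -1.4246] dist 0.562 t 12.65
```

View pics/c12.png

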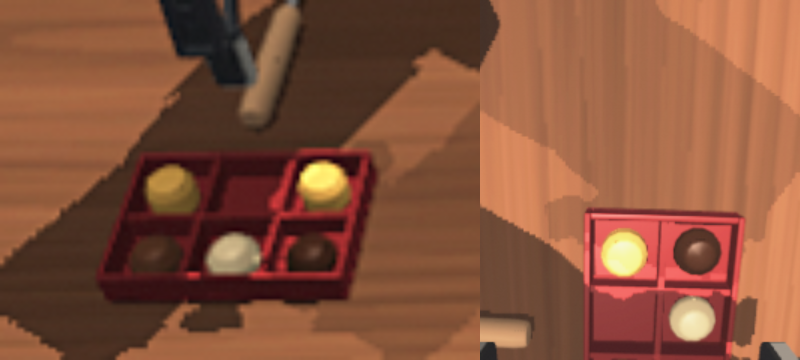

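Both gold pralines sit down in the end pockets. Moving to look at the tongs.

step_arm:
  linear:
    - [0.558,-0.067,-0.045]
    - [0.558,-0.067,-0.045]
    - [0.558,-0.067,-0.045]
    - [0.558,-0.067,-0.045]
    - [0.558,-0.067,-0.045]
    - [0.558,-0.067,-0.045]
    - [0.558,-0.067,-0.045]
    - [0.558,-0.067,-0.045]
    - [0.558,-0.067,-0.045]
    - [0.558,-0.067,-0.045]
  turn:
    - [0,0,-1.425]
    - [0,0,-1.425]
    - [0,0,-1.425]
    - [0,0,-1.425]
    - [0,0,-1.425]
    - [0,0,-1.425]
    - [0,0,-1.425]
    - [0,0,-1.425]
    - [0,0,-1.425]
    - [0,0,-1.425]
  gripper: [0,0,0,0,0,0,0,0,0,0]

```text
time: 13.65
tcp_pos: [0.4473, 0.2485, 0.1641]
tcp_rot: [-0.0, 0.062, 0.998, -0.0]
contact_force: [1.2, -0.0, 1.3]
grip_width: 0.999
```

step_arm:
  linear:
    - [0,0,0]
    - [0,0,0]
    - [0,0,0]
  turn:
    - [0,0,0]
    - [0,0,0]
    - [0,0,0]
  gripper: [0,0,0]

```text
time: 13.95
tcp_pos: [0.4481, 0.2459, 0.1641]
tcp_rot: [-0.001, 0.065, 0.998, -0.0]
contact_force: [0.1, -0.1, 0.2]
grip_width: 0.998
```

Run:
```python
from h import *
st();plan((.44,.31,.17),172.6)
```

```text
t 13.95 tcp [0.4481 0.2459 0.1641] yaw 172.56 tilt z [-1.3e-03 -8.0e-04 -1.0e+00] F [ 0.1 -0.1  0.2] w 0.998 j [ 0.36  0.3  -0.27  1.01 -0.    0.49]
lin [0.0164, 0.0625, -0.006] turn [-0.001, -0.0012, -0.0007] dist 0.065 t 13.95
```

step_arm:
  linear:
    - [0.016,0.062,-0.006]
    - [0.016,0.062,-0.006]
    - [0.016,0.062,-0.006]
    - [0.016,0.062,-0.006]
  turn:
    - [0,0,0]
    - [0,0,0]
    - [0,0,0]
    - [0,0,0]
  gripper: [0,0,0,0]

```text
time: 14.35
tcp_pos: [0.4407, 0.309, 0.1705]
tcp_rot: [-0.0, 0.065, 0.998, -0.0]
contact_force: [-0.5, 0.5, -0.6]
grip_width: 0.999
```

Run:
```python
from h import *
st();shot('w11')
```

```text
t 14.35 tcp [0.4407 0.309  0.1705] yaw 172.57 tilt z [-6.e-04 -9.e-04 -1.e+00] F [-0.5  0.5 -0.6] w 0.999 j [ 0.48  0.34 -0.19  1.04 -0.    0.61]
```

View pics/w11.png

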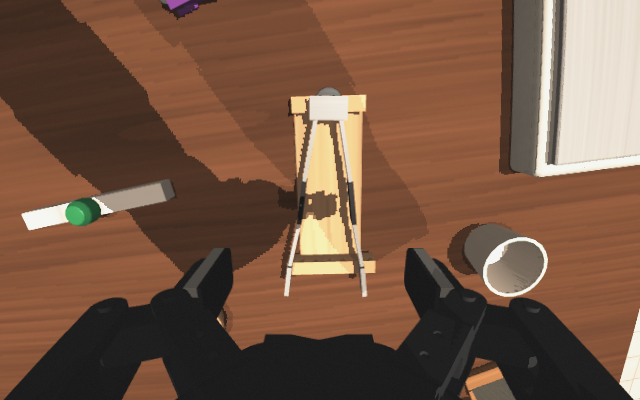

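Run:
```python
from h import *
crop("w11",260,80,140,150,4,"c13")
crop("w11",260,160,140,150,4,"c14")
```

```text
(no output)
```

View pics/c13.png

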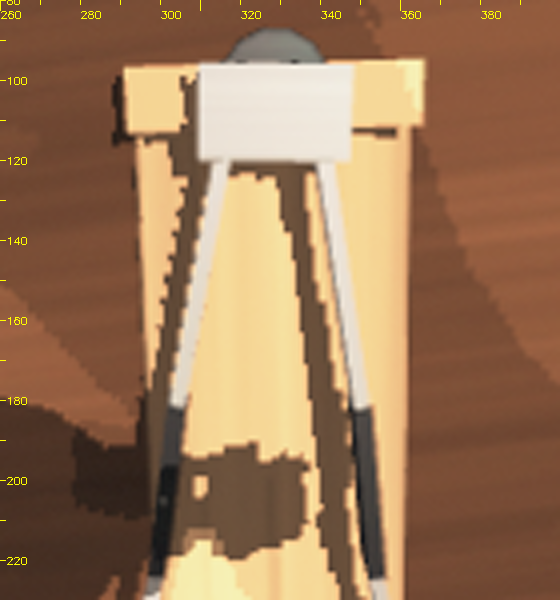

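View pics/c14.png

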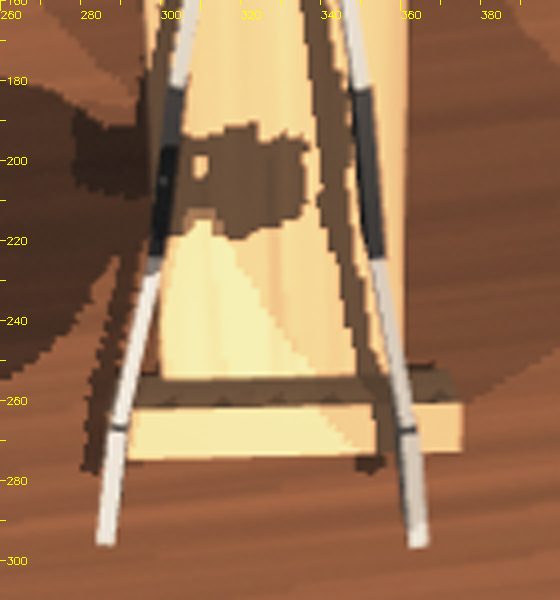

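Run:
```python
from h import *
import json
W=json.load(open('w11.json'));o=-.4
P={}
for n,uv in [("padR",(299.8,203.5)),("padL",(352,203.5)),("padRout_c",(297.5,203.5)),("padLout_c",(353.5,203.5)),("R182",(302,182)),("L182",(351,182)),("R226",(297,226)),("L226",(354.5,225)),("tipR",(286.3,296)),("tipL",(364.5,296.5)),("blkBR",(309.5,120)),("blkBL",(348,120)),("blkTR",(310,96)),("blkTL",(348,96))]:
    P[n]=atz(W,np.array(uv)+o,.048);print(n,P[n].round(4))
for a,b in (("padR","padL"),("tipR","tipL"),("blkBR","blkBL")): print(a,((P[a]+P[b])/2).round(4),np.linalg.norm(P[a]-P[b]).round(4))
# two-view height check: wrist + top/scene
C=load();S,T=C["scene"],C["top"]
for n,w,s,t in [("tipL",(364.5,296.5),(430,233.7),(238,181.2)),("tipR",(286.3,296),(392.5,230),(264.5,185.7)),("block",(329,108),(408.5,172),(240,243.5))]:
    print(n,*[np.round(x,4) for x in tri(ray(W,np.array(w)+o),ray(S,np.array(s)+o),ray(T,np.array(t)+o))])
```

```text
padR [0.4538 0.2866 0.048 ]
padL [0.4607 0.3396 0.048 ]
padRout_c [0.4535 0.2843 0.048 ]
padLout_c [0.4609 0.3412 0.048 ]
R182 [0.4318 0.2921 0.048 ]
L182 [0.4382 0.3409 0.048 ]
R226 [0.4778 0.28   0.048 ]
L226 [0.4845 0.3399 0.048 ]
tipR [0.5604 0.2551 0.048 ]
tipL [0.5726 0.3431 0.048 ]
blkBR [0.3731 0.3079 0.048 ]
blkBL [0.3778 0.3441 0.048 ]
blkTR [0.3517 0.3113 0.048 ]
blkTL [0.3562 0.3464 0.048 ]
padR [0.4573 0.3131 0.048 ] 0.0535
tipR [0.5665 0.2991 0.048 ] 0.0888
blkBR [0.3755 0.326  0.048 ] 0.0365
tipL [0.5755 0.3445 0.0423] [0.0013 0.0006 0.0016]
tipR [0.5622 0.2559 0.0437] [0.0018 0.001  0.0023]
block [0.3676 0.3272 0.0504] [0.003  0.0004 0.0027]
```

The tongs' pads are at (300,204) and (352,204) and the jaw tips at (286,296) and (364,296). That puts the grip point at about (0.4575, 0.3135) with yaw −7.4°; the lengths of 110 mm to the tip and 46 mm of pad fit the text.

Run:
```python
from h import *
st();plan((.4575,.3135,.05),172.6)
```

```text
t 14.4 tcp [0.4407 0.3088 0.1705] yaw 172.54 tilt z [-6.e-04 -8.e-04 -1.e+00] F [-1.   0.4 -0.4] w 0.997 j [ 0.48  0.34 -0.19  1.04 -0.    0.61]
lin [-0.0161, 0.0069, 0.1205] turn [-0.0009, -0.0005, -0.001] dist 0.122 t 14.4
```

step_arm:
  linear:
    - [-0.016,0.007,0.03]
    - [-0.016,0.007,0.07]
    - [-0.016,0.007,0.105]
    - [-0.016,0.007,0.12]
    - [-0.016,0.007,0.12]
    - [-0.016,0.007,0.12]
  turn:
    - [0,0,0]
    - [0,0,0]
    - [0,0,0]
    - [0,0,0]
    - [0,0,0]
    - [0,0,0]
  gripper: [0,0,0,0,0,0]

```text
time: 15.0
tcp_pos: [0.4578, 0.3143, 0.0514]
tcp_rot: [0.0, 0.065, 0.998, -0.0]
contact_force: [0.0, 0.3, 1.0]
grip_width: 0.999
```

Run:
```python
from h import *
st();shot('w12')
```

```text
t 15.0 tcp [0.4578 0.3143 0.0514] yaw 172.55 tilt z [-0.e+00 -2.e-04 -1.e+00] F [0.  0.3 1. ] w 0.999 j [ 0.47  0.48 -0.31  0.78 -0.    0.6 ]
```

View pics/w12.png

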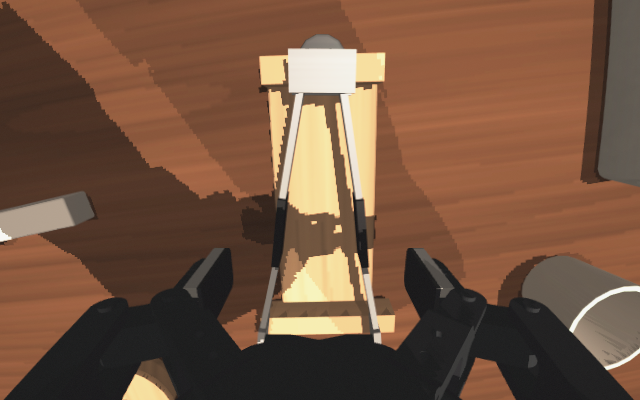

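step_arm:
  linear:
    - [0,0,0.015]
    - [0,0,0.028]
    - [0,0,0.036]
    - [0,0,0.037]
    - [0,0,0.037]
  turn:
    - [0,0,0]
    - [0,0,0]
    - [0,0,0]
    - [0,0,0]
    - [0,0,0]
  gripper: [0,0,0,0,0]

```text
time: 15.55
tcp_pos: [0.4574, 0.3152, 0.014]
tcp_rot: [-0.0, 0.064, 0.998, -0.0]
contact_force: [-0.3, 0.1, 1.6]
grip_width: 0.997
```

Run:
```python
from h import *
from cell import viewer
st();shot('w13')
cv2.imwrite(f"pics/scene6.png",viewer.snapshot("scene")["img"])
crop("scene6",360,120,110,120,5,"c15")
```

```text
t 15.55 tcp [0.4574 0.3152 0.014 ] yaw 172.62 tilt z [-0. -0. -1.] F [-0.3  0.1  1.6] w 0.997 j [ 0.47  0.53 -0.35  0.69 -0.    0.6 ]
```

View pics/w13.png

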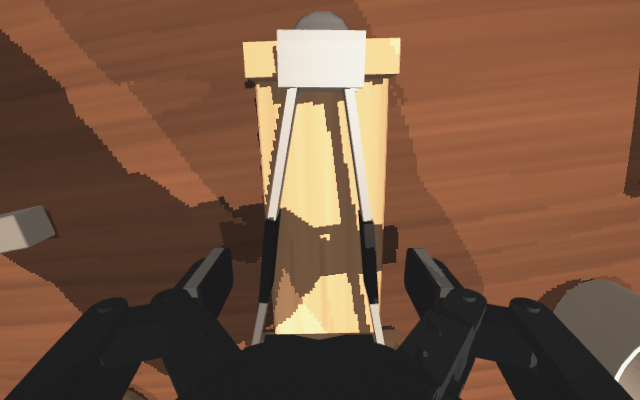

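View pics/c15.png

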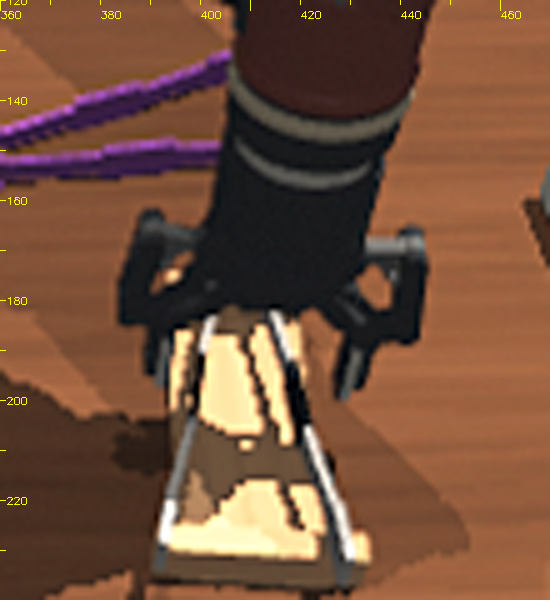

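step_arm:
  linear:
    - [0,0,0]
    - [0,0,0]
    - [0,0,0]
    - [0,0,0]
    - [0,0,0]
  turn:
    - [0,0,0]
    - [0,0,0]
    - [0,0,0]
    - [0,0,0]
    - [0,0,0]
  gripper: [60,90,100,100,100]

```text
time: 16.15
tcp_pos: [0.458, 0.3156, 0.0148]
tcp_rot: [0.001, 0.064, 0.998, 0.0]
contact_force: [-1.1, -1.0, 6.9]
grip_width: 0.611
```

Run:
```python
from h import *
from cell import viewer
st();shot('w14')
```

```text
t 16.15 tcp [0.458  0.3156 0.0148] yaw 172.63 tilt z [ 1.3e-03  8.0e-04 -1.0e+00] F [-1.1 -1.   6.9] w 0.611 j [ 0.47  0.53 -0.35  0.69  0.    0.6 ]
```

View pics/w14.png

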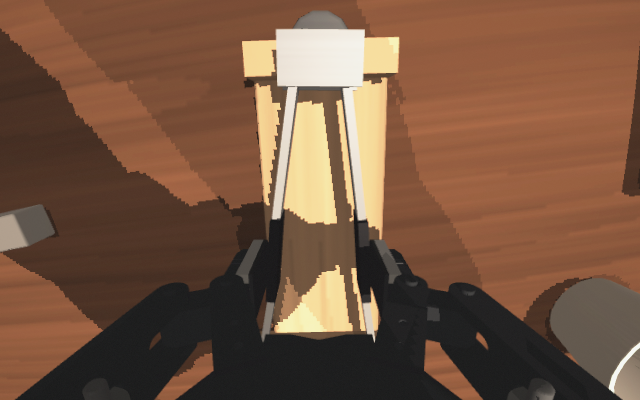

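Both fingertips are on the black pads. Squeezing a little more, then lifting slowly.

step_arm:
  linear:
    - [0,0,0]
    - [0,0,0]
    - [0,0,0]
    - [0,0,-0.005]
    - [0,0,-0.01]
    - [0,0,-0.02]
    - [0,0,-0.03]
    - [0,0,-0.045]
    - [0,0,-0.06]
    - [0,0,-0.06]
  turn:
    - [0,0,0]
    - [0,0,0]
    - [0,0,0]
    - [0,0,0]
    - [0,0,0]
    - [0,0,0]
    - [0,0,0]
    - [0,0,0]
    - [0,0,0]
    - [0,0,0]
  gripper: [112,112,112,112,112,112,112,112,112,112]

```text
time: 17.2
tcp_pos: [0.4588, 0.3159, 0.0763]
tcp_rot: [0.002, 0.064, 0.998, 0.001]
contact_force: [0.5, -0.3, -0.9]
grip_width: 0.563
```

Run:
```python
from h import *
from cell import viewer
st();shot('w15')
cv2.imwrite(f"pics/scene7.png",viewer.snapshot("scene")["img"])
crop("scene7",330,90,140,150,4,"c16")
```

```text
t 17.2 tcp [0.4588 0.3159 0.0763] yaw 172.62 tilt z [ 0.0034  0.0017 -1.    ] F [ 0.5 -0.3 -0.9] w 0.563 j [ 0.47  0.46 -0.28  0.83  0.    0.6 ]
```

View pics/w15.png

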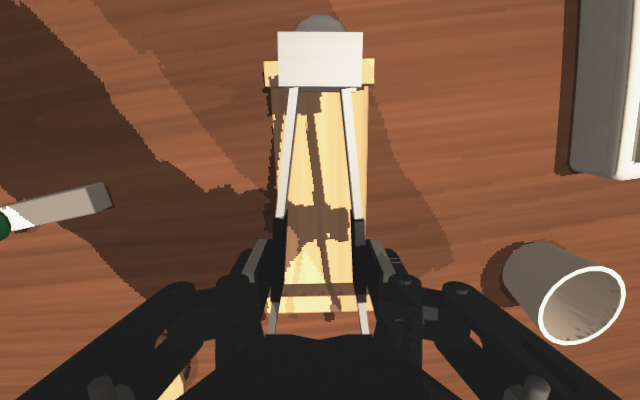

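View pics/c16.png

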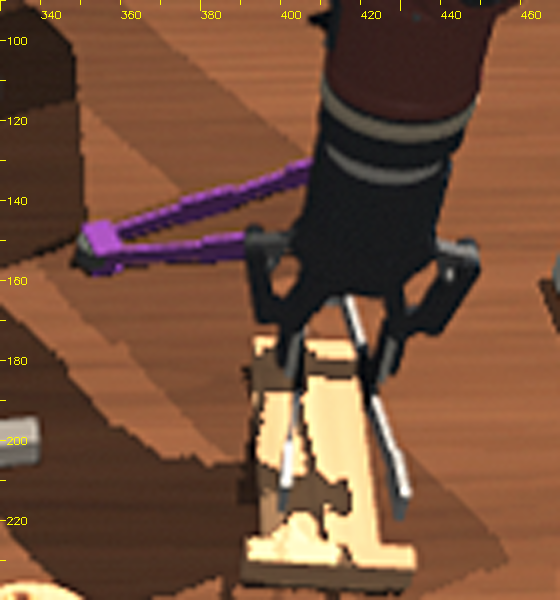

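Run:
```python
from h import *
a=cv2.imread("pics/w14.png")[10:240,255:385];b=cv2.imread("pics/w15.png")[10:240,255:385]
im=np.hstack([cv2.resize(x,None,fx=2.6,fy=2.6,interpolation=cv2.INTER_CUBIC) for x in(a,b)])
cv2.imwrite("pics/c17.png",im);print(im.shape)
```

```text
(598, 676, 3)
```

View pics/c17.png

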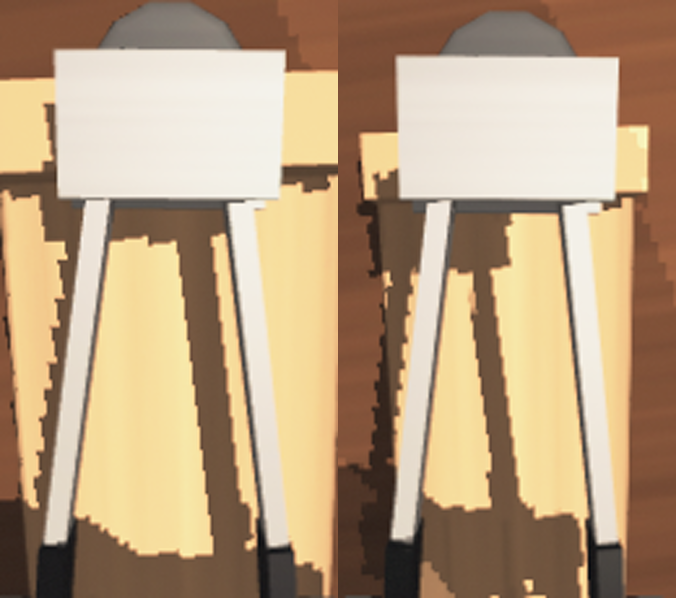

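The tongs are lifted. Comparing the before and after views, the rear of the tongs sank about 4 mm (2–3°), so they are nearly level. Moving above the cluster.

Run:
```python
from h import *
st();plan((.5213,.1244,.11),172.6)
```

```text
t 17.3 tcp [0.4576 0.3153 0.0742] yaw 172.62 tilt z [ 8.e-04  4.e-04 -1.e+00] F [-0.8 -0.2 -1.3] w 0.562 j [ 0.47  0.46 -0.28  0.83 -0.    0.6 ]
lin [-0.0877, -0.1811, -0.0358] turn [0.0005, 0.0007, 0.0004] dist 0.204 t 17.3
```

step_arm:
  linear:
    - [0,0,-0.012]
    - [0,0,-0.03]
    - [-0.008,-0.015,-0.036]
    - [-0.02,-0.04,-0.036]
    - [-0.034,-0.07,-0.036]
    - [-0.048,-0.1,-0.036]
    - [-0.063,-0.13,-0.036]
    - [-0.076,-0.157,-0.036]
    - [-0.085,-0.175,-0.036]
    - [-0.088,-0.181,-0.036]
  turn:
    - [0,0,0]
    - [0,0,0]
    - [0,0,0]
    - [0,0,0]
    - [0,0,0]
    - [0,0,0]
    - [0,0,0]
    - [0,0,0]
    - [0,0,0]
    - [0,0,0]
  gripper: [115,115,115,115,115,115,115,115,115,115]

```text
time: 18.3
tcp_pos: [0.5218, 0.1225, 0.11]
tcp_rot: [-0.0, 0.065, 0.998, -0.0]
contact_force: [0.4, 1.1, -1.1]
grip_width: 0.552
```

step_arm:
  linear:
    - [0,0,0]
    - [0,0,0]
    - [0,0,0]
  turn:
    - [0,0,0]
    - [0,0,0]
    - [0,0,0]
  gripper: [115,115,115]

```text
time: 18.6
tcp_pos: [0.521, 0.1253, 0.1099]
tcp_rot: [-0.0, 0.064, 0.998, 0.0]
contact_force: [-0.0, -0.9, -1.1]
grip_width: 0.551
```

Run:
```python
from h import *
from cell import viewer
st();shot('w16')
for n in("scene","top"):cv2.imwrite(f"pics/{n}8.png",viewer.snapshot(n)["img"])
crop("scene8",260,130,150,145,4,"c18")
crop("top8",260,120,120,130,5,"c19")
```

```text
t 18.6 tcp [0.521  0.1253 0.1099] yaw 172.69 tilt z [-3.e-04  2.e-04 -1.e+00] F [-0.  -0.9 -1.1] w 0.551 j [ 0.1   0.39 -0.29  0.9   0.    0.23]
```

View pics/c18.png

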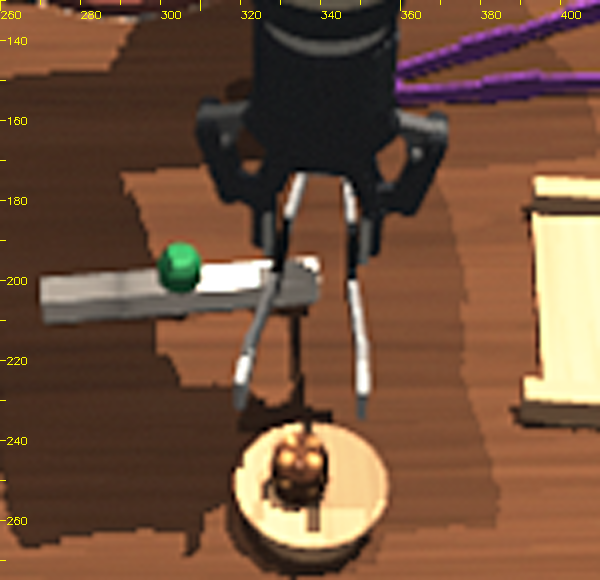

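View pics/c19.png

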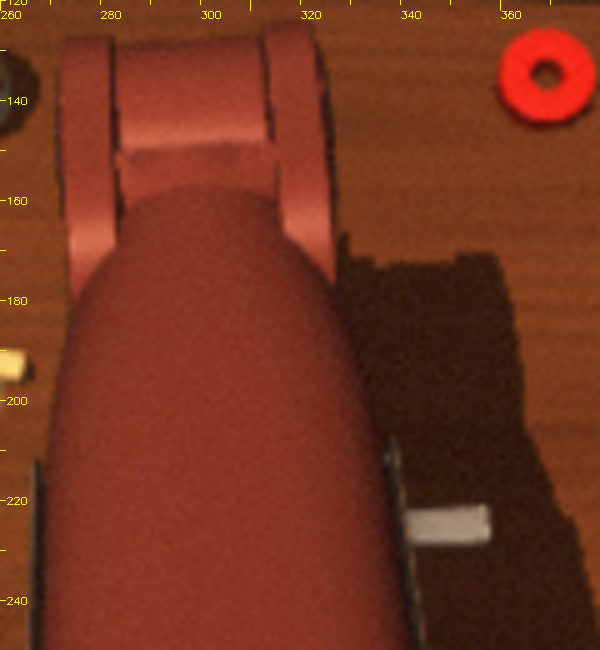

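View pics/w16.png

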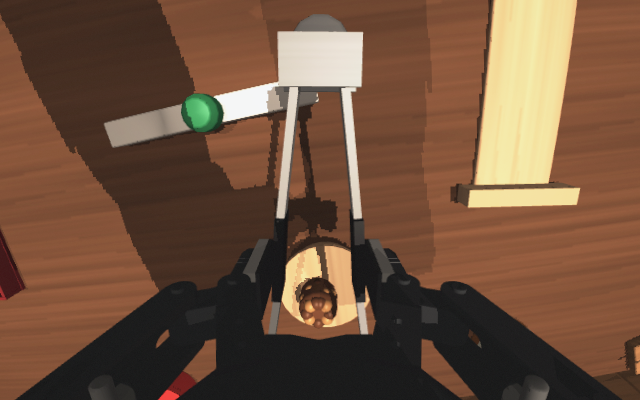

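Run:
```python
from h import *
C=load();S=C["scene"]
crop("scene8",305,205,60,50,12,"c20")
y=np.radians(-7.4);f=np.array([np.cos(y),np.sin(y),0]);l=np.array([-f[1],f[0],0])
p=np.array([.5210,.1250,.1099])
g=(.551*.085/2-.0285)*2*2/2+.040  # half gap approx
print("halfgap",g)
for dz in(.0225,.028):
  for dx in (.1105,):
    print(dz,[proj(S,p+f*dx+l*s*(g+.0025)+[0,0,dz+h])[0].round(1).tolist() for s in(-1,1) for h in(-.011,0,.011)])
print("now cluster",proj(S,[[.613,.1125,.047],[.613,.1125,.03],[.613,.1125,.064]]).round(1))
```

```text
halfgap 0.029835000000000007
0.0225 [[319.7, 231.7], [319.7, 228.6], [319.7, 225.3], [349.6, 234.1], [349.8, 230.9], [350.1, 227.7]]
0.028 [[319.7, 230.2], [319.7, 226.9], [319.7, 223.7], [349.7, 232.5], [350.0, 229.3], [350.3, 226.1]]
now cluster [[334.2 246.7]
 [334.  251. ]
 [334.4 242.4]]
```

View pics/c20.png

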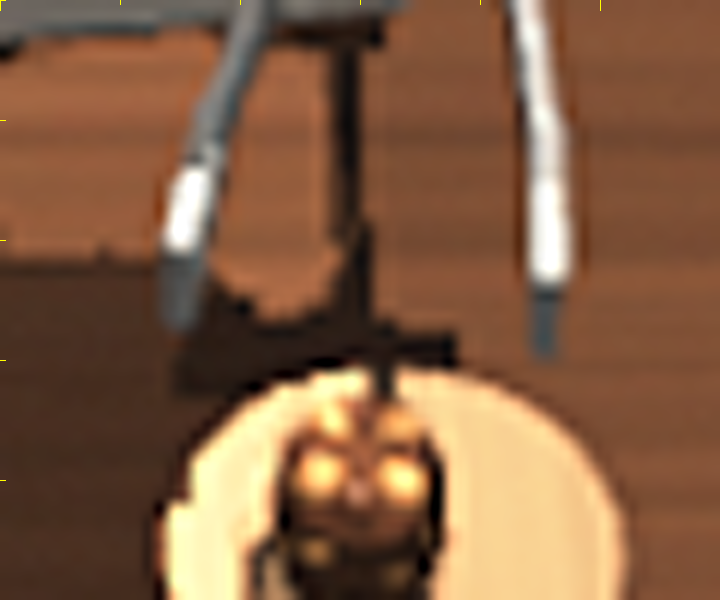

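Jaw end faces are at scene pixels (320,229) and (350,232), and the cluster at (335,246) lies midway between them; the wrist view is symmetric too, with the cluster at column 318. Descending.

step_arm:
  linear:
    - [0,0,0.008]
    - [0,0,0.02]
    - [0,0,0.033]
    - [0,0,0.046]
    - [0,0,0.058]
    - [0,0,0.066]
    - [0,0,0.066]
    - [0,0,0.066]
  turn:
    - [0,0,0]
    - [0,0,0]
    - [0,0,0]
    - [0,0,0]
    - [0,0,0]
    - [0,0,0]
    - [0,0,0]
    - [0,0,0]
  gripper: [115,115,115,115,115,115,115,115]

```text
time: 19.55
tcp_pos: [0.5214, 0.1244, 0.0439]
tcp_rot: [-0.0, 0.064, 0.998, -0.0]
contact_force: [0.9, 0.4, 0.0]
grip_width: 0.549
```

Run:
```python
from h import *
from cell import viewer
st();shot('w17')
for n in("scene",):cv2.imwrite(f"pics/{n}9.png",viewer.snapshot(n)["img"])
crop("scene9",290,190,90,80,8,"c21")
crop("w17",250,200,140,140,5,"c22")
```

```text
t 19.55 tcp [0.5214 0.1244 0.0439] yaw 172.62 tilt z [-1.e-04  0.e+00 -1.e+00] F [0.9 0.4 0. ] w 0.549 j [ 0.1   0.46 -0.37  0.74  0.    0.23]
```

View pics/c21.png

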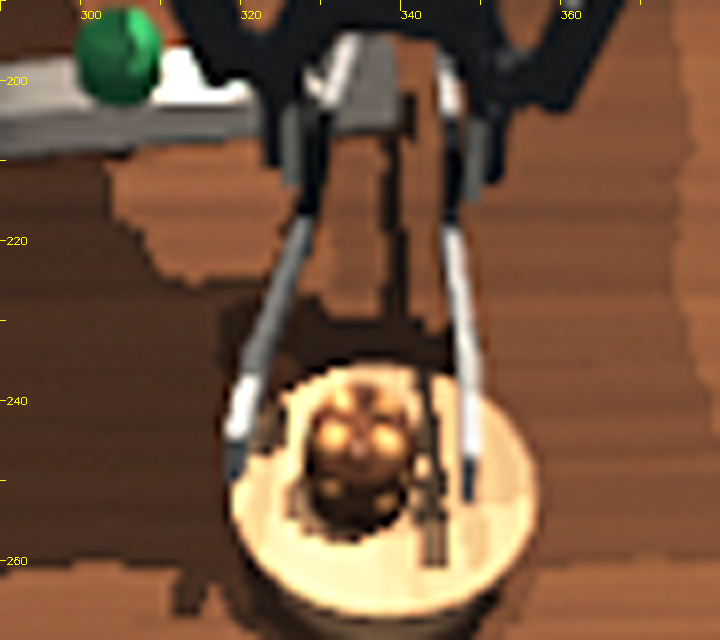

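View pics/c22.png

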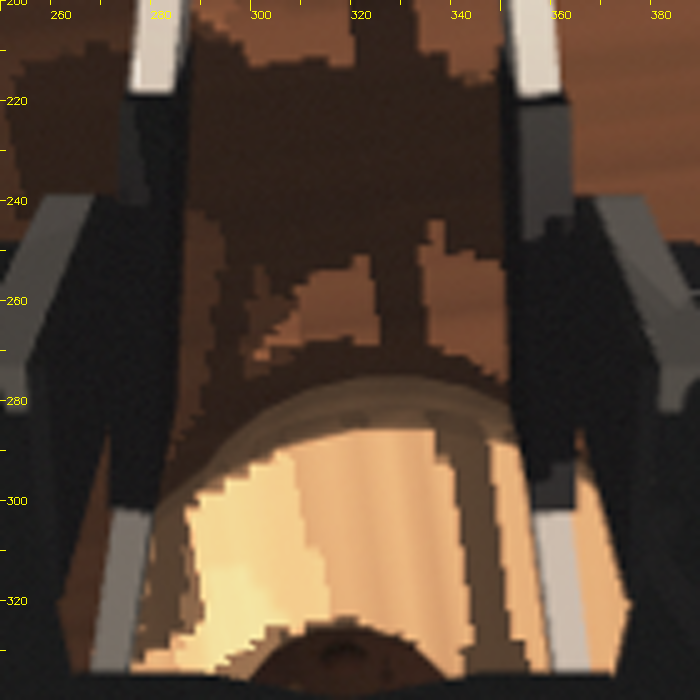

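step_arm:
  linear:
    - [0,0.001,0.006]
    - [0,0.001,0.012]
    - [0,0.001,0.016]
    - [0,0.001,0.016]
    - [0,0.001,0.016]
  turn:
    - [0,0,0]
    - [0,0,0]
    - [0,0,0]
    - [0,0,0]
    - [0,0,0]
  gripper: [115,115,115,115,115]

```text
time: 20.15
tcp_pos: [0.5214, 0.1254, 0.0277]
tcp_rot: [-0.0, 0.064, 0.998, -0.0]
contact_force: [-0.3, 0.1, -0.7]
grip_width: 0.552
```

Run:
```python
from h import *
from cell import viewer
st()
for n in("scene",):cv2.imwrite(f"pics/{n}10.png",viewer.snapshot(n)["img"])
crop("scene10",290,190,90,80,8,"c23")
C=load();S=C["scene"]
y=np.radians(-7.4);f=np.array([np.cos(y),np.sin(y),0]);l=np.array([-f[1],f[0],0])
p=np.array([.5214,.125,.028]);g=.030
for dx in(.0745,.1105): print([proj(S,p+f*dx+l*s*(g+.0025)+[0,0,.0225+h])[0].round(1).tolist() for s in(-1,1) for h in(-.011,0,.011)])
```

```text
t 20.15 tcp [0.5214 0.1254 0.0277] yaw 172.62 tilt z [-4.e-04 -1.e-04 -1.e+00] F [-0.3  0.1 -0.7] w 0.552 j [ 0.1   0.48 -0.39  0.7  -0.    0.23]
[[321.3, 241.4], [321.3, 238.6], [321.3, 235.7], [348.7, 243.7], [348.9, 240.8], [349.1, 238.0]]
[[319.8, 253.8], [319.8, 251.1], [319.7, 248.2], [347.8, 256.2], [348.0, 253.4], [348.3, 250.6]]
```

View pics/c23.png

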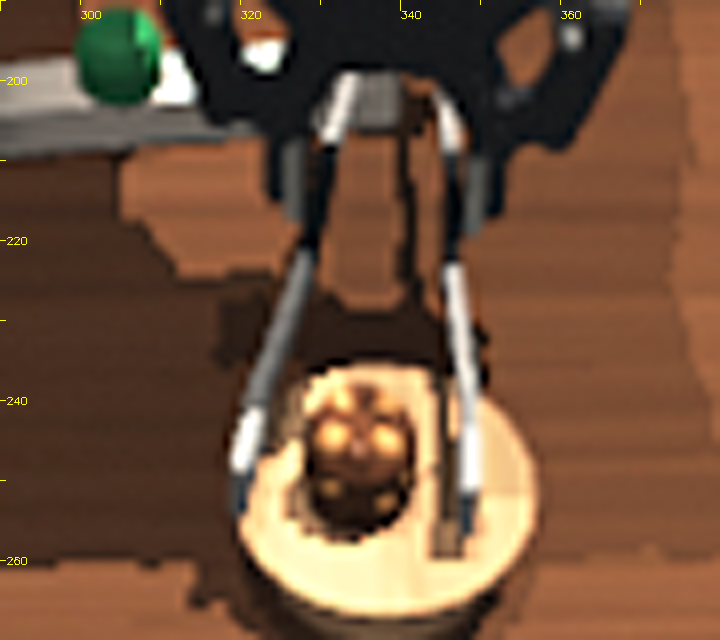

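step_arm:
  linear:
    - [0,0,0]
    - [0,0,0]
    - [0,0,-0.001]
    - [0,0,-0.001]
    - [0,0,-0.002]
    - [0,0,-0.002]
    - [0,0,-0.002]
  turn:
    - [0,0,0]
    - [0,0,0]
    - [0,0,0]
    - [0,0,0]
    - [0,0,0]
    - [0,0,0]
    - [0,0,0]
  gripper: [120,126,132,138,144,144,144]

```text
time: 20.9
tcp_pos: [0.5215, 0.1254, 0.0299]
tcp_rot: [-0.0, 0.064, 0.998, 0.0]
contact_force: [-0.7, -1.2, -0.2]
grip_width: 0.441
```

Run:
```python
from h import *
from cell import viewer
st()
for n in("scene",):cv2.imwrite(f"pics/{n}11.png",viewer.snapshot(n)["img"])
crop("scene11",290,190,90,80,8,"c24")
```

```text
t 20.9 tcp [0.5215 0.1254 0.0299] yaw 172.62 tilt z [-0.  0. -1.] F [-0.7 -1.2 -0.2] w 0.441 j [ 0.1   0.48 -0.38  0.71  0.    0.23]
```

View pics/c24.png

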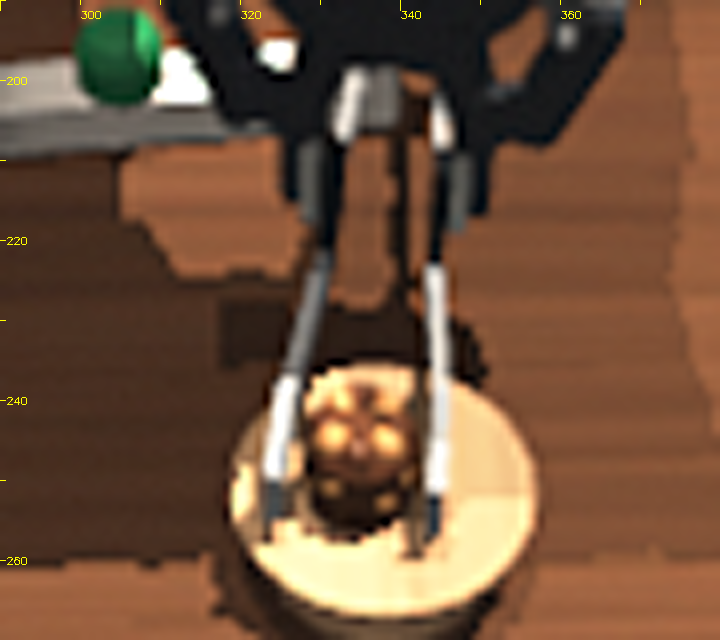

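Run:
```python
from h import *
a=cv2.imread("pics/scene10.png")[232:267,310:360];b=cv2.imread("pics/scene11.png")[232:267,310:360]
im=np.hstack([cv2.resize(x,None,fx=8,fy=8,interpolation=cv2.INTER_CUBIC) for x in(a,b)])
cv2.imwrite("pics/c25.png",im);shot('w18')
crop("w18",250,20,140,150,4,"c26")
```

```text
(no output)
```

View pics/c25.png

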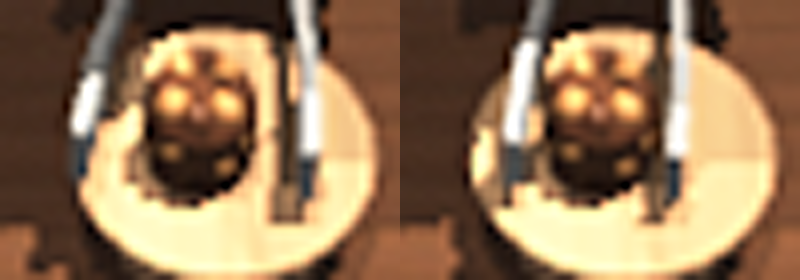

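View pics/w18.png

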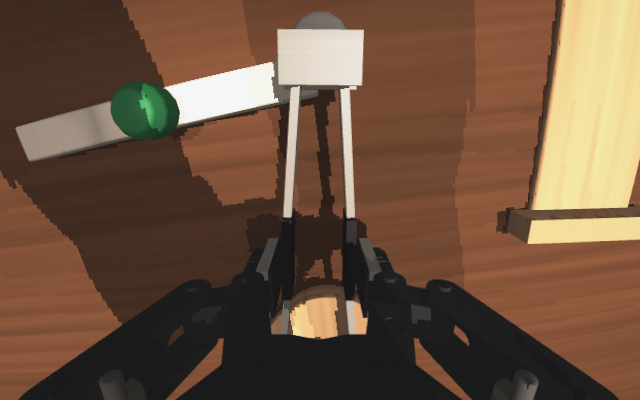

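step_arm:
  linear:
    - [0,0,0]
    - [0,0,0]
    - [0,0,0]
    - [0,0,0]
    - [0,0,0]
    - [0,0,0]
  turn:
    - [0,0,0]
    - [0,0,0]
    - [0,0,0]
    - [0,0,0]
    - [0,0,0]
    - [0,0,0]
  gripper: [150,156,162,168,174,174]

```text
time: 21.6
tcp_pos: [0.5215, 0.1254, 0.0299]
tcp_rot: [-0.0, 0.064, 0.998, 0.0]
contact_force: [-0.0, -0.4, 0.8]
grip_width: 0.363
```

Run:
```python
from h import *
from cell import viewer
st()
for n in("scene",):cv2.imwrite(f"pics/{n}12.png",viewer.snapshot(n)["img"])
crop("scene12",290,190,90,80,8,"c27")
```

```text
t 21.6 tcp [0.5215 0.1254 0.0299] yaw 172.62 tilt z [-0.  0. -1.] F [-0.  -0.4  0.8] w 0.363 j [ 0.1   0.48 -0.38  0.71  0.    0.23]
```

View pics/c27.png

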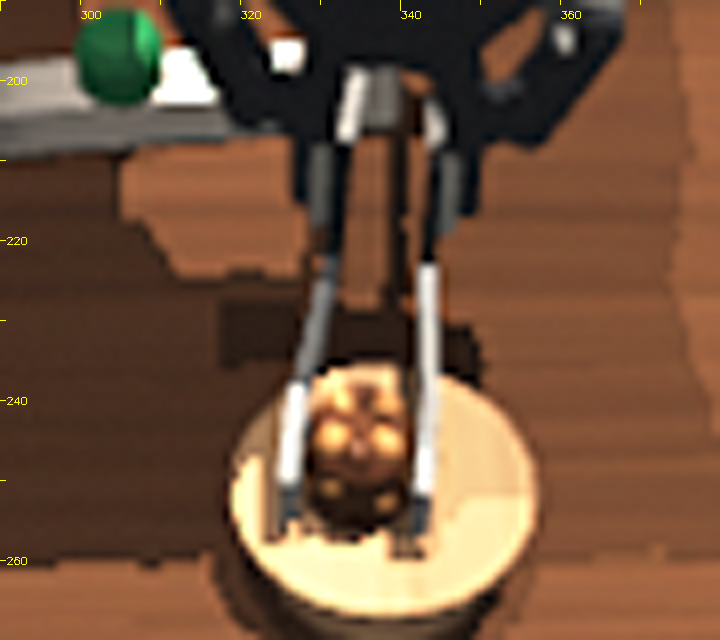

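The gripper stalled at 0.363 when commanded 0.32, so the jaws are on the cluster. Applying full grip.

step_arm:
  linear:
    - [0,0,0]
    - [0,0,0]
    - [0,0,0]
    - [0,0,0]
    - [0,0,0]
  turn:
    - [0,0,0]
    - [0,0,0]
    - [0,0,0]
    - [0,0,0]
    - [0,0,0]
  gripper: [190,210,230,255,255]

```text
time: 22.15
tcp_pos: [0.5215, 0.1254, 0.0299]
tcp_rot: [-0.0, 0.064, 0.998, 0.0]
contact_force: [-0.6, 0.1, -0.3]
grip_width: 0.365
```

step_arm:
  linear:
    - [0,0,-0.005]
    - [0,0,-0.012]
    - [0,0,-0.02]
    - [0,0,-0.03]
    - [0,0,-0.04]
    - [0,0,-0.05]
    - [0,0,-0.06]
    - [0,0,-0.06]
  turn:
    - [0,0,0]
    - [0,0,0]
    - [0,0,0]
    - [0,0,0]
    - [0,0,0]
    - [0,0,0]
    - [0,0,0]
    - [0,0,0]
  gripper: [255,255,255,255,255,255,255,255]

```text
time: 22.95
tcp_pos: [0.5226, 0.1255, 0.0916]
tcp_rot: [0.001, 0.064, 0.998, 0.0]
contact_force: [0.0, 0.7, -1.8]
grip_width: 0.369
```

Run:
```python
from h import *
from cell import viewer
st();shot('w19')
for n in("scene",):cv2.imwrite(f"pics/{n}13.png",viewer.snapshot(n)["img"])
crop("scene13",280,140,110,120,5,"c28")
```

```text
t 22.95 tcp [0.5226 0.1255 0.0916] yaw 172.62 tilt z [ 2.5e-03  3.0e-04 -1.0e+00] F [ 0.   0.7 -1.8] w 0.369 j [ 0.1   0.41 -0.31  0.85  0.    0.23]
```

View pics/c28.png

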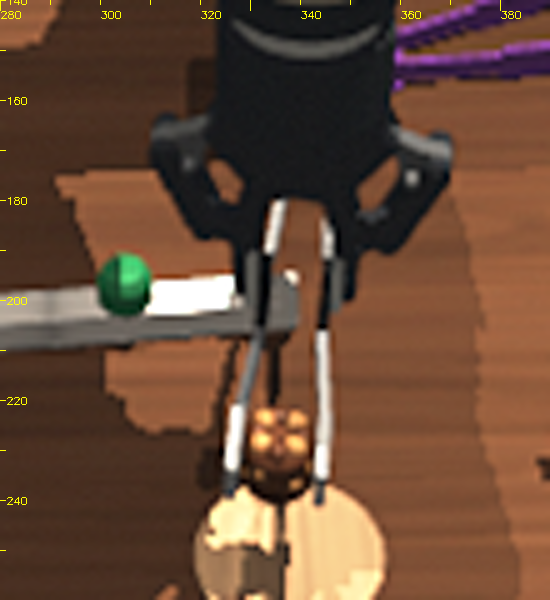

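View pics/w19.png

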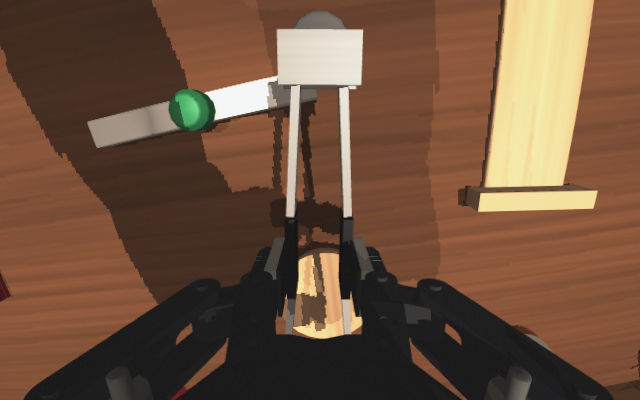

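The cluster is lifted and held between the jaws at scene (334,230). Carrying it over the middle pocket.

step_arm:
  linear:
    - [0,0,-0.01]
    - [0.001,-0.008,-0.02]
    - [0.002,-0.02,-0.025]
    - [0.004,-0.04,-0.025]
    - [0.007,-0.065,-0.025]
    - [0.01,-0.093,-0.025]
    - [0.013,-0.122,-0.025]
    - [0.016,-0.152,-0.025]
    - [0.019,-0.182,-0.025]
    - [0.022,-0.212,-0.025]
  turn:
    - [0,0,0]
    - [0,0,0]
    - [0,0,0]
    - [0,0,0]
    - [0,0,0]
    - [0,0,0]
    - [0,0,0]
    - [0,0,0]
    - [0,0,0]
    - [0,0,0]
  gripper: [255,255,255,255,255,255,255,255,255,255]

```text
time: 24.05
tcp_pos: [0.4717, -0.084, 0.1154]
tcp_rot: [0.0, 0.065, 0.998, -0.0]
contact_force: [0.6, 0.8, -0.7]
grip_width: 0.362
```

step_arm:
  linear:
    - [0.003,-0.03,0]
    - [0.006,-0.06,0]
    - [0.009,-0.09,0]
    - [0.012,-0.118,0]
    - [0.015,-0.143,0]
    - [0.018,-0.165,0.002]
    - [0.02,-0.182,0.005]
    - [0.021,-0.195,0.008]
    - [0.0215,-0.202,0.01]
    - [0.0215,-0.202,0.01]
  turn:
    - [0,0,0]
    - [0,0,0]
    - [0,0,0]
    - [0,0,0]
    - [0,0,0]
    - [0,0,0]
    - [0,0,0]
    - [0,0,0]
    - [0,0,0]
    - [0,0,0]
  gripper: [255,255,255,255,255,255,255,255,255,255]

```text
time: 25.05
tcp_pos: [0.4248, -0.2802, 0.1047]
tcp_rot: [-0.0, 0.065, 0.998, 0.0]
contact_force: [-0.7, -0.1, -1.5]
grip_width: 0.361
```

step_arm:
  linear:
    - [0,0,0]
    - [0,0,0]
    - [0,0,0]
    - [0,0,0]
  turn:
    - [0,0,0]
    - [0,0,0]
    - [0,0,0]
    - [0,0,0]
  gripper: [255,255,255,255]

```text
time: 25.45
tcp_pos: [0.4254, -0.2792, 0.105]
tcp_rot: [0.0, 0.064, 0.998, -0.0]
contact_force: [0.2, -1.2, -1.8]
grip_width: 0.358
```

Run:
```python
from h import *
from cell import viewer
st();shot('w20')
for n in("scene","top"):cv2.imwrite(f"pics/{n}14.png",viewer.snapshot(n)["img"])
crop("scene14",100,120,140,150,4,"c29")
crop("top14",370,120,120,120,5,"c30")
```

```text
t 25.45 tcp [ 0.4254 -0.2792  0.105 ] yaw 172.67 tilt z [ 1.e-04 -1.e-04 -1.e+00] F [ 0.2 -1.2 -1.8] w 0.358 j [-0.72  0.35 -0.37  0.86  0.   -0.6 ]
```

View pics/c29.png

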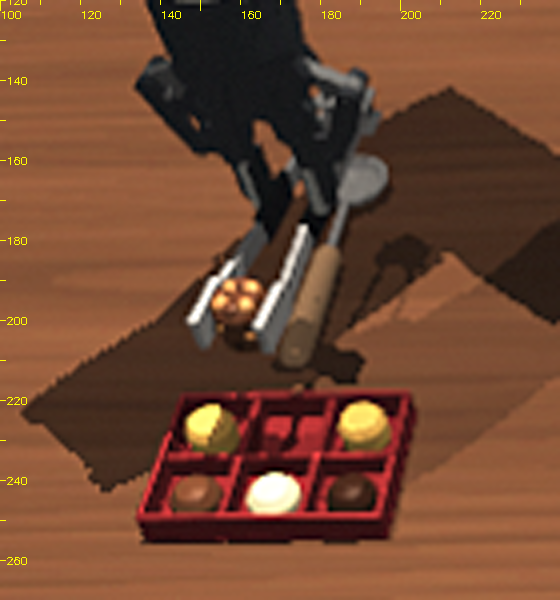

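View pics/c30.png

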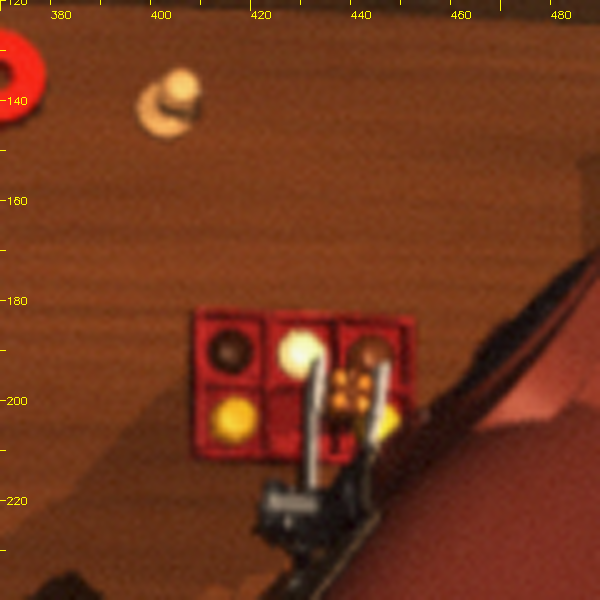

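View pics/w20.png

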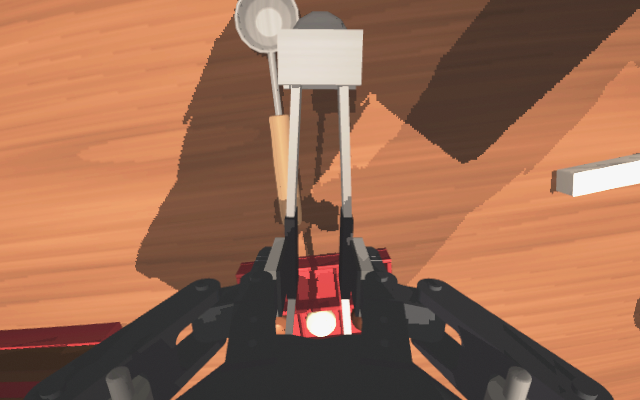

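Triangulating the cluster from the scene picture, crop (238,310) → (159.5,197.5), and the top picture, crop (352,394) → (440.4,198.8).

Run:
```python
from h import *
C=load();S,T=C["scene"],C["top"]
print(tri(ray(S,(159.1,197.)),ray(T,(440.,198.4))))
```

```text
(array([ 0.51630316, -0.29418716,  0.12564556]), [np.float64(0.00039358106458609314), np.float64(0.00039358106458612085)])
```

step_arm:
  linear:
    - [0,0,0]
    - [0,0,0]
    - [0,0,0]
    - [0,0,0]
    - [0,0,0]
  turn:
    - [0,0,0]
    - [0,0,0]
    - [0,0,0]
    - [0,0,0]
    - [0,0,0]
  gripper: [255,255,255,255,255]

```text
time: 26.1
tcp_pos: [0.4252, -0.2796, 0.1049]
tcp_rot: [-0.0, 0.064, 0.998, -0.0]
contact_force: [-0.8, 0.6, -0.8]
grip_width: 0.364
```

Run:
```python
from h import *
from cell import viewer
st()
cv2.imwrite("pics/scene15.png",viewer.snapshot("scene")["img"])
```

```text
t 26.1 tcp [ 0.4252 -0.2796  0.1049] yaw 172.62 tilt z [-0. -0. -1.] F [-0.8  0.6 -0.8] w 0.364 j [-0.73  0.35 -0.37  0.86 -0.   -0.6 ]
```

View pics/scene15.png

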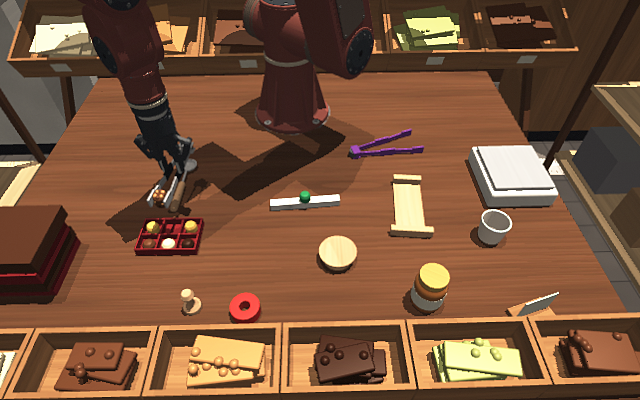

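The cluster is still held at (159,197), the gold pralines sit in the end pockets at (152,228) and (190,227), and the green one at (305,197), jar, spool, stamp and cup are where they started. Handing in.

```bash
python3 -c "
from cell import env
print(env.close_job())"
```

```text
the job is handed in; nothing more can be done
None
```

I put a gold praline in each end pocket. Then I took the tongs by their black pads, closed them on the nut cluster and handed in with it held over the middle pocket. The run took about 26 s of the 69 s allowed, and no verdict was reported.

- **Cluster position:** the scene and top views put its centre at (0.516, −0.294, 0.126). That is within about 2 mm of the pocket axis and about 12.6 cm above the table.
- **Hold and stillness:** the arm pose did not change between the last checks, and the gripper stayed stalled at about 0.36 opening on the tongs. I had no force reading at the jaws and did not measure the cluster's speed. That it is firmly and stably held is judged from the pictures and those readings.
- **Pralines and bystanders:** both gold pralines look seated in their pockets. The green praline, jar, spool, stamp and cup look unmoved in the last picture. The spoon's bowl is partly hidden behind the gripper there, but its visible part also looks in place.
- **Disagreements:**
  - The wrist camera and the fixed cameras differed by up to about 3 mm along y on the box; I used the mean.
  - The rear of the tongs sank about 4 mm (2–3°) in the grip when lifted, with no visible effect on the hold.

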